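Jack up one end of the bench compressor and hold it

TASK

Set the ratchet toe jack on the bench with its saddle centred under the marked lift point on the compressor's end tab, then pump the jack's handle until both rubber feet at that end stand clear of the bench by more than the 10 mm rubber pads waiting on the bench (but by no more than 30 mm). Finish holding the handle pressed right down to the bottom of its last stroke and keep it held, so that the pads can be slid under; do not shove the compressor, and leave the pads, spray can and tin where they are.

Things in the scene. Friction and masses are not known exactly. Their poses are not given: they have to be found in the camera images.
- jack: Ratchet toe jack of dark steel, 1 kg, loose on the bench. Origin: underside of its base, below the vertical rack bar; x to the front (toe), z up. Rubber-faced base plate 240 x 80 x 6 mm, x -150 to +90 mm. The bright toe, 30 mm wide, reaches out over the base to x = 82 mm; the pump handle sticks out behind (-x). When bringing the saddle under the tab keep the base less than 8 mm above the bench.
- jack_housing (a point): Where to hold the jack: mid-height of the grip area of its upright housing, at x = -11, z = 124 mm of the jack. Two flat side plates, 44 mm apart over their outsides (in y), spanning x -34 to +12 mm and z 6 to 150 mm; grip them across y from above. The rack bar between them stands up to z = 165 mm with the toe down.
- saddle (a point): Centre of the top face of the jack's saddle, a round steel disc 34 mm across on the toe, 65 mm in front of the rack bar (x = 65 mm of the jack); 28 mm above the bench when the toe is fully down. It rises with the toe.
- jack_toe (a joint): Height of the toe above its lowest position, 0 to 0.055 m, 0 at the start; the first 14 mm only take up the gap below the tab, then the tab-end feet rise 0.77 mm per mm of toe. Toothed rack of 12 mm pitch: a spring catch keeps each whole tooth gained, so with the handle up the toe rests about 1 mm under 12, 24, 36 or 48 mm.
- jack_handle (a joint): Pump handle: 0 = up at rest (35 degrees above horizontal), 0.75 rad = down on its stop (8 degrees below). A spring brings it up again. A full stroke lifts the toe about 14 mm, of which 12 (one tooth) stay when the handle comes up; press past 0.72 rad and let it up below 0.06 rad each time. At the grip it takes 4 to 7 N unloaded, 9 to 14 N loaded; unloaded, over 20 N would tip the jack.
- handle_grip (a point): On the axis of the handle's black rubber grip (a straight round bar 24 mm thick), 165 mm from its pivot, which lies at x = -45, z = 112 mm of the jack; the bar ends 212 mm from the pivot. At rest the grip is 207 mm above the bench and 180 mm behind the rack bar; fully down 88 mm above and 208 mm behind. Its height runs along this arc.
- compressor: Air compressor, 7 to 9 kg, lying grey tank 190 mm thick and 300 mm long with motor and pump on top (420 mm high), on four black rubber feet 42 mm high. Origin on the bench below its middle; x along the tank, -x towards the end with the jacking tab; z up.
- lift_point (a point): Marked lift point: underside of the flat steel jacking tab that sticks out under the tank's -x end, at x = -185 mm of the compressor, 42 mm above the bench. The tab is 60 mm wide, 5 mm thick and ends 25 mm beyond the point; a raised steel ring 32 mm across on its top marks the spot. The jack comes in from the tab's free end, its x along the compressor's x.
- foot_a (a point): Underside centre of one rubber foot (40 mm across) at the tab end, at x = -115, y = -78 mm of the compressor; 0 on the bench.
- foot_b (a point): Underside centre of the other foot at the tab end, at x = -115, y = +78 mm of the compressor.
- foot_far (a point): Point on the bench midway between the two feet at the far end (x = +115 mm of the compressor), which stay on the bench.
- pad_a: Black square rubber pad, 60 x 60 x 10 mm, lying on the bench; origin at its underside. Leave alone.
- pad_b: A second such pad. Leave alone.
- spray_can: Upright spray can, 66 mm across, 170 mm high. Leave alone.
- grease_tin: Low round tin, 90 mm across, 80 mm high. Leave alone.

How it is judged:
By the outcome, as a careful person would: the job done as asked, in the order asked, and still so for the second after the job is handed in, while the arm keeps its last pose, push and grip.
It also fails if it takes over 69 s, if anything falls off the work surface, if the arm or the gripper's body presses on something with over 40 N, if the wrist force passes 120 N, or if a joint passes its speed limit or range.

ROBOT

A 6-joint arm with a two-finger parallel gripper is mounted at the origin on the work surface. World frame = base frame: x ahead of the robot, y to its left, z up, the work surface at z = 0. Lengths are in m, angles in rad, forces in N, time in s.
With the tool pointing down it reaches from about 0.25 to 0.725 m from the base axis. Payload 4 kg.
Tool frame: the origin (TCP) lies between the finger pads; the fingertips stand 8 mm ahead of it and the grasp point (between the pads) lies 11 mm behind it; z points along the fingers, y is the direction in which the jaws open and shut (so a half turn about z gives the same grasp; the last joint's range is limited). The gripper opens to 85 mm and grips with 20 to 120 N. Pads are 22 mm wide; open, the fingers measure 114 mm over their backs; the gripper's body (76 mm by 85 mm) begins 54 mm behind the grasp point. The pads swing forward as they close: fully open they stand 13 mm farther back than shut.
Start: joints at [-1.291, 0.241, 0.005, 1.335, 0, 1.571], TCP at [0.138, -0.481, 0.2] pointing down, gripper open.
Joint ranges: [-2.72, 2.72], [-1.05, 1.87], [-1.09, 1.28], [-1.99, 2.15], [-1.42, 1.44], [-3.14, 3.14]. Speed limits (rad/s): [2.79, 2.79, 3.14, 3.14, 3.14, 3.14].

INTERFACE

Orientations are given as a unit quaternion [x, y, z, w].
In Python, from workcell import * gives the robot as it stands.
- The arm moves only by the tool send_rows, never from a script. Its argument "increments" is a list that holds one entry, the list of rows, each a list of 6 numbers: the shift along the tool's x, y, z in units of 50 mm (1.0 is 50 mm), then the turn, a rotation vector about the tool's x, y, z in units of 10 degrees (1.0 is 10 degrees). In form: [[[x, y, z, ax, ay, az], ...]]. A call has 1 to 8 rows; each row shifts and turns the commanded pose from where the row before left it, along the tool's axes as they then stand; what a row does not reach is not made up. A row lasts 1/8 s, in which the tool goes at most 62.5 mm and 10.7 degrees, less where a joint would pass 70% of its speed; a pose out of reach is approached as far as the arm can. A call with a number of a shift or a turn outside -1 to 1 is refused whole. A call with a gripper value outside its range is refused whole. "grip" is the closure, from 0 (fully open) to 1 (shut), set as the call begins (left out, the last holds). The fingers move at their own pace and stop on an object; the grip force is fixed at half the most. Time passes only in rows, so rows that do not move let the fingers close. It gives the time, the measured TCP pose, the force and the opening at its end, in the units of the state.
- get_obs(): the state, without advancing time (a new reading comes with each control period).
- camera(name): name is "scene" or "side" or "wrist"; returns a dict with "color" (480x640x3 uint8, red, green, blue), "z_map" (480x640 float32, m along the optical axis (not along the pixel's ray), 0 where there is no reading), "intrinsics" (3x3 intrinsics, pixels), "pose" (4x4, takes a point from camera to world coordinates); the wrist camera has in their place "mount" (4x4, takes a point from camera to tool coordinates, whose origin is the TCP and whose axes are the flange's). Camera axes: x right, y down, z forward; pixel columns grow to the right and rows downward; lengths in m; the calibration is good to about 2 mm. A picture is of the moment at which its call begins: read the wrist's pose just before it.
- job_done(): hands the job in, once; it reports no verdict.
The state is a dict: "clock": time; "joint_pos": joint angles; "joint_vel": joint speeds; "tau": joint torques, N m; "eef_pos": TCP position; "tool_rot": TCP orientation; "ft_force": force on the tool from outside, world axes, zero at the start; "ft_torque": the same for the moment, N m; "grip_width": finger opening in m.
Only numpy, scipy, OpenCV 4.12 (cv2) and the standard library are available. Lean on these libraries where they do the work, as an engineer would, in place of code of your own. Each camera call takes 0.05 s, during which the arm holds its last target.

## Working session

There is one attempt and no reset: what is moved stays moved. The work goes in short steps, Python scripts to look and compute and a tool call to move; the robot and the scene stay as the last step left them, time stands still between calls to the robot, and variables do not carry over. Pictures are saved under pics/ and viewed, and the job is handed in when it is done.

Besides the shell and the picture viewer there is one more tool, called after "Call:" as a command line: name --argument value ..., lists and objects as JSON in quotes. send_rows: Moves the arm, as the interface text tells. Its arguments: {"type":"object","properties":{"increments":{"type":"array"},"grip":{"type":"number"}},"required":["increments"]}

```bash
ls; mkdir -p pics; cat > h.py <<'E'
from workcell import *
import numpy as np, cv2
from scipy.spatial.transform import Rotation as R
def snap(n,f):
    o=get_obs(); c=camera(n)
    cv2.imwrite('pics/'+f+'.png',c['color'][:,:,::-1])
    if 'pose' in c: P=c['pose']
    else:
        T=np.eye(4);T[:3,:3]=R.from_quat(o['tool_rot']).as_matrix();T[:3,3]=o['eef_pos'];P=T@c['mount']
    np.savez('pics/'+f+'.npz',color=c['color'],z=c['z_map'],K=c['intrinsics'],P=P)
    return c
def load(f): 
    d=np.load('pics/'+f+'.npz'); return d['color'],d['z'],d['K'],d['P']
def ray(f,u,v):
    _,_,K,P=load(f); d=P[:3,:3]@np.linalg.inv(K)@np.array([u,v,1.]); return P[:3,3],d
def onplane(f,u,v,z):
    o,d=ray(f,u,v); return o+d*(z-o[2])/d[2]
def cloud(f):
    _,z,K,P=load(f); v,u=np.mgrid[:z.shape[0],:z.shape[1]]
    p=np.stack([(u-K[0,2])/K[0,0]*z,(v-K[1,2])/K[1,1]*z,z],-1)
    w=p@P[:3,:3].T+P[:3,3]; w[z==0]=np.nan; return w
def proj(f,X):
    _,_,K,P=load(f); c=P[:3,:3].T@(np.array(X)-P[:3,3]); q=K@c; return q[:2]/q[2]
E
python3 - <<'E'
from h import *
print(get_obs())
for n in ['scene','side','wrist']: 
    c=snap(n,n+'0'); print(n,load(n+'0')[3].round(3).tolist(), c['intrinsics'].tolist())
E
```

```text
pics
{'clock': 0.0, 'joint_pos': array([-1.29101012e+00,  2.41437370e-01,  3.70919544e-03,  1.33521702e+00,
       -7.02755014e-06,  1.57084731e+00]), 'joint_vel': array([-0.00044043,  0.00027158, -0.00134866,  0.00152197, -0.00093993,
        0.00070801]), 'tau': array([ 1.30474276e-03, -3.72320437e+01,  2.52406150e+01,  1.71523966e-02,
        1.93371540e-05,  2.62856553e-06]), 'eef_pos': array([ 0.13787554, -0.47987126,  0.19899513]), 'tool_rot': array([ 9.90233889e-01,  1.39411944e-01, -1.53322457e-04, -1.06344224e-03]), 'ft_force': array([ 0.07727196,  0.37613496, -0.22952457]), 'ft_torque': array([0.03148043, 0.00400576, 0.03022992]), 'grip_width': 0.08521685526353344}
scene [[-0.566, 0.657, -0.498, 1.098], [0.825, 0.443, -0.352, 0.372], [-0.01, -0.61, -0.792, 1.029], [0.0, 0.0, 0.0, 1.0]] [[475.9882784121277, 0.0, 315.26738487082235], [0.0, 475.9882784121277, 243.62818951335538], [0.0, 0.0, 1.0]]
side [[0.911, -0.284, 0.3, 0.035], [-0.413, -0.62, 0.667, -1.152], [-0.003, -0.731, -0.682, 1.332], [0.0, 0.0, 0.0, 1.0]] [[594.7217227852153, 0.0, 321.11519410274894], [0.0, 594.7217227852153, 237.62096633822551], [0.0, 0.0, 1.0]]
wrist [[0.276, -0.917, -0.287, 0.211], [-0.961, -0.264, -0.08, -0.461], [-0.002, 0.298, -0.955, 0.373], [0.0, 0.0, 0.0, 1.0]] [[396.0069760213254, 0.0, 319.4510315875895], [0.0, 396.0069760213254, 236.55047753364175], [0.0, 0.0, 1.0]]
```

View pics/scene0.png

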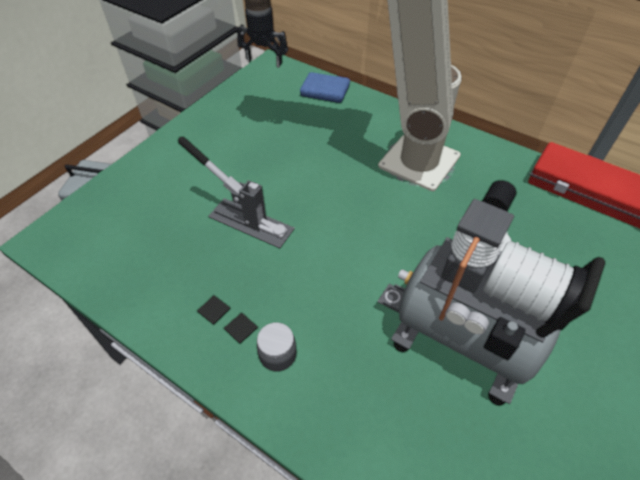

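View pics/side0.png

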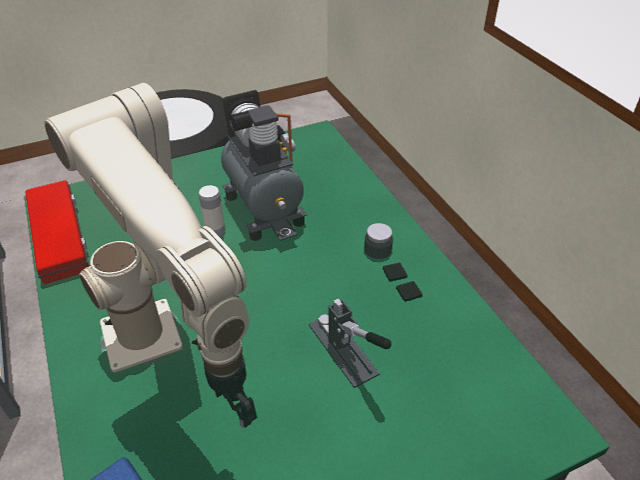

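View pics/wrist0.png

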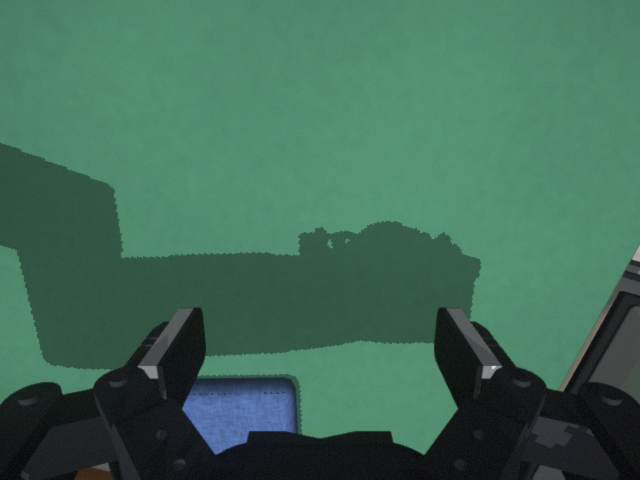

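Scene: jack at about (250,210), tab ring at (392,297), pads at (213,309) and (241,327), tin at (277,343). Side: jack at (345,345), ring at (286,232), can at (210,210). I'll zoom in on the crops and measure.

```bash
python3 - <<'E'
from h import *
def crop(f,x,y,w,h,s):
    im=cv2.imread('pics/%s.png'%f)[y:y+h,x:x+w]; return cv2.resize(im,None,fx=s,fy=s,interpolation=cv2.INTER_CUBIC)
a=crop('scene0',170,130,130,120,3);b=crop('side0',300,290,130,120,3)
c=crop('scene0',370,250,130,110,3);d=crop('side0',220,170,130,110,3)
cv2.imwrite('pics/z0.png',np.vstack([np.hstack([a,b]),])); cv2.imwrite('pics/z1.png',np.hstack([c,d]))
for f,r in (('scene0',(170,130,130,120)),('side0',(300,290,130,120))):
    w=cloud(f); x,y,ww,h=r; q=w[y:y+h,x:x+ww].reshape(-1,3); q=q[~np.isnan(q[:,0])]
    # plate region
    for lo,hi in ((.003,.012),(.012,.05),(.05,.145),(.145,.175),(.175,.25)):
        m=(q[:,2]>lo)&(q[:,2]<hi); k=q[m]
        if len(k)>5: print(f,lo,hi,len(k),k.mean(0).round(4),k.min(0).round(3),k.max(0).round(3))
E
```

```text
scene0 0.003 0.012 3508 [ 0.4237 -0.3883  0.0051] [ 0.094 -0.754  0.003] [ 0.677 -0.126  0.012]
scene0 0.012 0.05 626 [ 0.494  -0.2478  0.0254] [ 0.45  -0.39   0.012] [ 0.524 -0.161  0.05 ]
scene0 0.05 0.145 854 [ 0.4998 -0.2658  0.1095] [ 0.464 -0.339  0.05 ] [ 0.519 -0.232  0.145]
scene0 0.145 0.175 373 [ 0.4959 -0.2955  0.1562] [ 0.466 -0.381  0.145] [ 0.514 -0.233  0.175]
scene0 0.175 0.25 389 [ 0.5094 -0.4156  0.2091] [ 0.491 -0.464  0.175] [ 0.521 -0.365  0.242]
side0 0.003 0.012 2691 [ 0.5374 -0.3025  0.0055] [ 0.312 -0.529  0.003] [ 0.815 -0.039  0.012]
side0 0.012 0.05 513 [ 0.5026 -0.2697  0.023 ] [ 0.446 -0.399  0.012] [ 0.785 -0.167  0.05 ]
side0 0.05 0.145 679 [ 0.4823 -0.2814  0.1129] [ 0.464 -0.343  0.05 ] [ 0.515 -0.234  0.145]
side0 0.145 0.175 285 [ 0.4896 -0.2926  0.1549] [ 0.464 -0.387  0.145] [ 0.512 -0.236  0.175]
side0 0.175 0.25 278 [ 0.5016 -0.4308  0.2149] [ 0.49  -0.47   0.175] [ 0.519 -0.367  0.241]
```

View pics/z0.png

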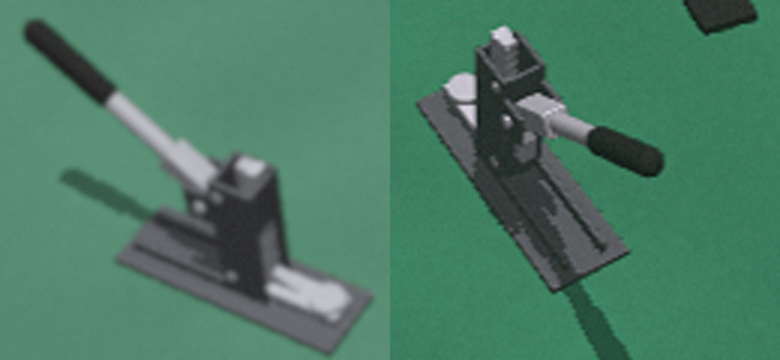

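View pics/z1.png

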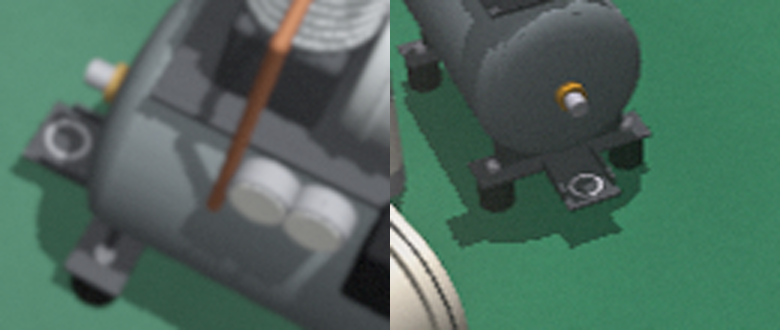

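```bash
python3 - <<'E'
from h import *
P=lambda f,u,v,z: onplane(f,u,v,z)[:2].round(4)
print('jack scene',P('scene0',209.3,216.7,.006),P('scene0',294,228.3,.006),P('scene0',281,247.7,.006))
print('jack side',P('side0',309,325,.006),P('side0',355,386.7,.006),P('side0',380,374,.006))
def tri(u1,u2,f1='scene0',f2='side0'):
    o1,d1=ray(f1,*u1);o2,d2=ray(f2,*u2);A=np.stack([d1,-d2],1);s=np.linalg.lstsq(A,o2-o1,rcond=None)[0]
    a=o1+d1*s[0];b=o2+d2*s[1];return ((a+b)/2).round(4),np.linalg.norm(a-b).round(4)
print('ring',tri((392.7,296),(285.7,231.7)))
for f,u,v in (('scene0',392,296),('side0',286,232)):
    w=cloud(f);print(w[v-2:v+3,u-2:u+3].reshape(-1,3).mean(0))
# masks: dark jack plate via depth
for f in ('scene0','side0'):
    w=cloud(f); g=load(f)[0].astype(int)
    sat=g[:,:,1]-g[:,:,0]
    m=(sat<18)&(w[:,:,2]<.02)&(w[:,:,2]>-.01)&(abs(w[:,:,0]-.49)<.12)&(abs(w[:,:,1]+.28)<.16)
    n,l,s,c=cv2.connectedComponentsWithStats(m.astype(np.uint8)); i=1+np.argmax(s[1:,4])
    v,u=np.where(l==i); q=np.array([onplane(f,a,b,.006)[:2] for a,b in zip(u,v)])
    r=cv2.minAreaRect((q*1000).astype(np.float32)); print(f,'plate',r,cv2.boxPoints(r).round(1).tolist())
    # bright: saddle / rack top
    q=w[(w[:,:,2]>.145)&(w[:,:,2]<.17)&(g.min(2)>120)&(abs(w[:,:,0]-.49)<.12)&(abs(w[:,:,1]+.27)<.1)]; print('rack',q.mean(0).round(4),len(q))
    q=w[(w[:,:,2]>.02)&(w[:,:,2]<.04)&(g.min(2)>110)&(abs(w[:,:,0]-.49)<.12)&(abs(w[:,:,1]+.2)<.1)]; print('sad',q.mean(0).round(4),len(q))
# tank
from scipy.optimize import least_squares
qs=[]
for f in ('scene0','side0'):
    w=cloud(f).reshape(-1,3); m=(w[:,2]>.07)&(w[:,2]<.22)&(abs(w[:,0]-.56)<.15)&(w[:,1]>.08)&(w[:,1]<.6); qs.append(w[m]); print(len(w[m]),w[m].mean(0),w[m].min(0),w[m].max(0))
np.save('tank.npy',np.vstack(qs))
q=np.vstack(qs)
def f(p):
    c,s=np.cos(p[2]),np.sin(p[2]); lat=-(q[:,0]-p[0])*s+(q[:,1]-p[1])*c
    return np.hypot(lat,q[:,2]-p[3])-.095
for th in (1.2,1.6,0.9):
  r=least_squares(lambda p:f([.56,p[0]*0+.3,p[1],p[2]]) if 0 else f([p[0],.3,p[1],p[2]]),[.56,th,.15],loss='soft_l1',f_scale=.002); print(r.x,r.cost)
E
```

```text
jack scene [ 0.5429 -0.3871] [ 0.4427 -0.1619] [ 0.5172 -0.1512]
jack side [ 0.4375 -0.1708] [ 0.4648 -0.4046] [ 0.5418 -0.3974]
ring (array([0.5078, 0.1785, 0.0466]), np.float64(0.0029))
[0.50771806 0.17794243 0.0471129 ]
[0.50883971 0.17488322 0.04709032]
scene0 plate ((491.3637390136719, -278.36077880859375), (81.2842788696289, 239.96701049804688), 5.782534122467041) [[438.79998779296875, -163.10000610351562], [463.0, -401.79998779296875], [543.9000244140625, -393.6000061035156], [519.7000122070312, -154.89999389648438]]
rack [ 0.4966 -0.3152  0.1578] 196
sad [ 0.4856 -0.2019  0.0267] 257
side0 plate ((488.78521728515625, -280.84259033203125), (80.89640045166016, 240.62454223632812), 6.0669846534729) [[435.79998779296875, -165.5], [461.29998779296875, -404.79998779296875], [541.7000122070312, -396.20001220703125], [516.2999877929688, -156.89999389648438]]
rack [ 0.4919 -0.3052  0.1578] 99
sad [ 0.4769 -0.1885  0.0264] 95
4850 [0.58537209 0.36412253 0.17679641] [0.44163274 0.18366516 0.07030292] [0.61018537 0.51450926 0.21999646]
2602 [0.47714898 0.25605272 0.16787215] [0.41002443 0.17723332 0.07049594] [0.60042328 0.49681773 0.21994482]
[0.50473477 1.60526414 0.14713117] 0.16033456809930893
[0.50473483 1.60526421 0.14713086] 0.1603345680985365
[0.49540586 0.70589238 0.11736692] 0.3781685942760371
```

Call:
send_rows --increments '[[[0.9,-0.25,-0.2,0,0,0],[0.9,-0.25,-0.2,0,0,0],[0.9,-0.25,-0.2,0,0,0],[0.9,-0.25,-0.2,0,0,0],[0.9,-0.25,-0.2,0,0,0],[0.9,-0.25,-0.2,0,0,0],[0.9,-0.25,0,0,0,0],[0.9,-0.25,0,0,0,0]]]' --grip 0

```text
clock: 1.15
eef_pos: [0.4576, -0.284, 0.2598]
tool_rot: [0.99, 0.139, -0.0, 0.0]
ft_force: [-0.2, -1.5, -0.1]
grip_width: 0.0852
```

Call:
send_rows --increments '[[[0,0,0,0,0,-1],[0,0,0,0,0,-1],[0,0,0,0,0,-1],[0,0,0,0,0,-1],[0,0,0,0,0,-1],[0,0,0,0,0,-1],[0,0,0,0,0,-1],[0,0,0,0,0,-1]]]'

```text
clock: 2.15
eef_pos: [0.4562, -0.2849, 0.2594]
tool_rot: [0.667, 0.745, -0.0, -0.001]
ft_force: [0.2, -0.3, 1.1]
grip_width: 0.0855
```

```bash
python3 - <<'E'
from h import *
o=get_obs(); print({k:np.round(v,4) for k,v in o.items()})
M=R.from_quat(o['tool_rot']).as_matrix(); print(M.round(3), np.degrees(np.arctan2(M[1,0],M[0,0])))
snap('wrist','w1')
E
```

```text
{'clock': np.float64(2.15), 'joint_pos': array([-0.5582,  0.3029,  0.2421,  1.5111, -0.    ,  0.9016]), 'joint_vel': array([ 7.0000e-04, -6.0000e-04,  1.1000e-03,  6.0000e-04, -1.2000e-03,
       -1.3806e+00]), 'tau': array([ 1.00000e-04, -4.07988e+01,  2.58369e+01,  9.00000e-03,
       -1.00000e-04,  1.14930e+00]), 'eef_pos': array([ 0.4562, -0.2849,  0.2594]), 'tool_rot': array([ 6.668e-01,  7.453e-01, -1.000e-04, -5.000e-04]), 'ft_force': array([ 0.2151, -0.2661,  1.0756]), 'ft_torque': array([0.0203, 0.0154, 0.0507]), 'grip_width': np.float64(0.0855)}
[[-0.111  0.994 -0.001]
 [ 0.994  0.111  0.001]
 [ 0.001 -0.001 -1.   ]] 96.36320995901593
```

View pics/w1.png

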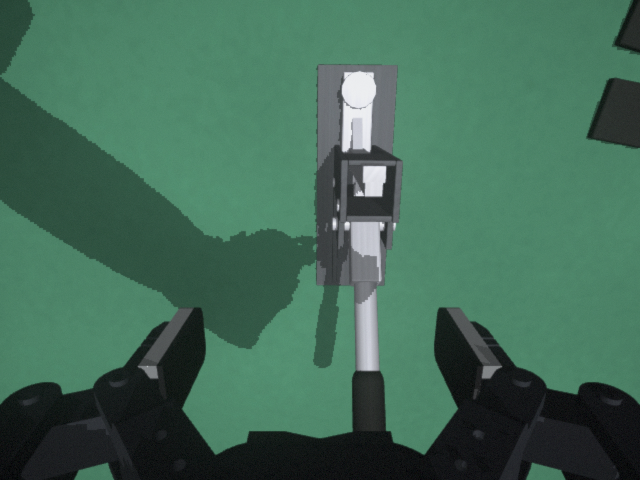

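The wrist picture shows the jack upright in the image: saddle at (358,90), housing top at about (370,188), plate edges at u=317 and 398, handle going down. I'll retake it with the arm settled and measure.

```bash
python3 - <<'E'
from h import *
snap('wrist','w1b');snap('wrist','w2')
o=get_obs(); M=R.from_quat(o['tool_rot']).as_matrix(); print(o['eef_pos'],np.degrees(np.arctan2(M[1,0],M[0,0])))
w=cloud('w2'); g=load('w2')[0].astype(int)
sat=g[:,:,1]-g[:,:,0]
v,u=np.mgrid[:480,:640]
m=(sat<18)&(abs(w[:,:,2]-.006)<.006)&(u>280)&(u<430)&(v<300)
n,l,s,c=cv2.connectedComponentsWithStats(m.astype(np.uint8)); i=1+np.argmax(s[1:,4])
vv,uu=np.where(l==i); q=np.array([onplane('w2',a,b,.006)[:2] for a,b in zip(uu,vv)])
r=cv2.minAreaRect((q*1000).astype(np.float32)); print('plate',r,cv2.boxPoints(r).round(1).tolist())
m=(g.min(2)>160)&(abs(w[:,:,2]-.028)<.006)&(v<115); vv,uu=np.where(m)
# disc: circle
(cx,cy),rad=cv2.minEnclosingCircle(np.stack([uu,vv],1)[(vv<108)].astype(np.float32)); print('saddle px',cx,cy,rad,onplane('w2',cx,cy,.028),w[m].mean(0))
m=(w[:,:,2]>.143)&(w[:,:,2]<.156)&(v<260)&(u>300)&(u<420);q=w[m]; r=cv2.minAreaRect((q[:,:2]*1000).astype(np.float32)); print('housing top',r,np.median(q[:,2]))
for f in('scene0','side0'):
    # pads, tin, can
    pass
for nm,u1,f,z in (('padA',(213,309),'scene0',.01),('padB',(241,327),'scene0',.01),('tin',(277,333),'scene0',.08),('can',(209,190),'side0',.17)): print(nm,onplane(f,*u1,z).round(3))
E
```

```text
[ 0.45630404 -0.28490862  0.25953429] 95.87480564847715
plate ((492.0384521484375, -279.07244873046875), (78.78860473632812, 237.23756408691406), 5.873357772827148) [[440.70001220703125, -165.10000610351562], [465.0, -401.1000061035156], [543.4000244140625, -393.0], [519.0999755859375, -157.0]]
saddle px 357.6538391113281 89.5 21.416860580444336 [ 0.48213486 -0.18510954  0.028     ] [ 0.48242054 -0.18573737  0.02707939]
housing top ((490.19049072265625, -260.6450500488281), (44.325164794921875, 46.45865249633789), 5.820860385894775) 0.14885840551894472
padA [ 0.763 -0.174  0.01 ]
padB [ 0.763 -0.086  0.01 ]
tin [0.752 0.021 0.08 ]
can [0.317 0.33  0.17 ]
```

Three measurements agree: jack origin (0.489, -0.2497), heading 95.9°. I'll line up first, then go down to the housing.

Call:
send_rows --increments '[[[0.21,0.36,0,0,0,0],[0.2,0.36,0,0,0,0],[0,0,0.5,0,0,0],[0,0,0.5,0,0,0],[0,0,0.5,0,0,0],[0,0,0.5,0,0,0],[0,0,0.5,0,0,0],[0,0,0.43,0,0,0]]]'

```text
clock: 3.3
eef_pos: [0.4911, -0.2597, 0.1122]
tool_rot: [0.669, 0.743, 0.0, -0.0]
ft_force: [0.3, 0.0, 0.1]
grip_width: 0.0856
```

Call:
send_rows --increments '[[[0,0,0,0,0,0],[0,0,0,0,0,0]]]'

```text
clock: 3.55
eef_pos: [0.4912, -0.2606, 0.1141]
tool_rot: [0.669, 0.743, 0.0, 0.0]
ft_force: [0.2, 0.6, 0.3]
grip_width: 0.0855
```

Call:
send_rows --increments '[[[0,-0.02,0,0,0,0],[0,0,0,0,0,0],[0,0,0,0,0,0],[0,0,0,0,0,0],[0,0,0,0,0,0],[0,0,0,0,0,0]]]' --grip 1

```text
clock: 4.3
eef_pos: [0.4905, -0.2612, 0.1147]
tool_rot: [0.669, 0.743, 0.001, 0.001]
ft_force: [1.6, 2.0, 4.9]
grip_width: 0.0404
```

```bash
python3 - <<'E'
from h import *
snap('side','s1'); snap('scene','c1')
im=np.hstack([cv2.resize(cv2.imread('pics/s1.png')[250:410,260:420],(400,400)),cv2.resize(cv2.imread('pics/c1.png')[120:280,170:330],(400,400))]); cv2.imwrite('pics/z2.png',im)
# compressor: refine tank end/axis from both clouds
for f in ('scene0','c1','side0','s1'):
    w=cloud(f)
    m=(w[:,:,2]>.040)&(w[:,:,2]<.052)&(abs(w[:,:,0]-.5)<.12)&(w[:,:,1]>.1)&(w[:,:,1]<.3)
    q=w[m]; print(f,len(q),q.mean(0).round(3),q.min(0).round(3),q.max(0).round(3))
E
```

```text
scene0 748 [0.545 0.213 0.047] [0.479 0.153 0.041] [0.608 0.274 0.052]
c1 731 [0.546 0.214 0.047] [0.478 0.154 0.041] [0.608 0.274 0.052]
side0 609 [0.503 0.217 0.046] [0.404 0.147 0.04 ] [0.607 0.273 0.052]
s1 606 [0.504 0.216 0.046] [0.406 0.147 0.04 ] [0.606 0.274 0.052]
```

View pics/z2.png

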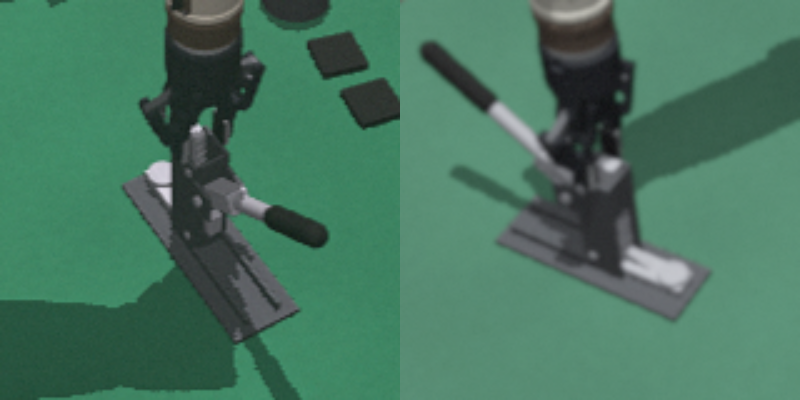

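Both views show the jack gripped across its side plates, standing level. For the compressor's heading I'll draw a plan view of the points at tab height.

```bash
python3 - <<'E'
from h import *
im=np.zeros((600,800,3),np.uint8)
S=2000; x0,y0=.38,.12
qs=[]
for k,f in enumerate(('scene0','side0')):
    w=cloud(f); m=(w[:,:,2]>.043)&(w[:,:,2]<.0505)&(abs(w[:,:,0]-.5)<.13)&(w[:,:,1]>.1)&(w[:,:,1]<.3)
    for x,y,z in w[m]: 
        a,b=int((x-x0)*S),int(600-(y-y0)*S)
        cv2.circle(im,(a,b),2,((0,255,0),(0,0,255))[k],-1)
cv2.imwrite('pics/plan.png',im)
E
```

```text
(no output)
```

View pics/plan.png

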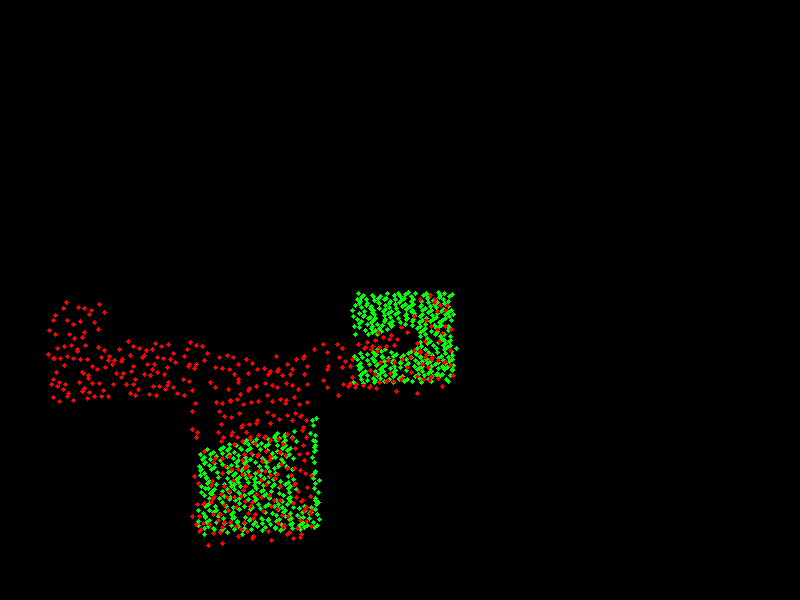

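Call:
send_rows --increments '[[[0,0,-0.04,0,0,0],[0,0,-0.06,0,0,0],[0.2,0.04,0,0,0,0.1],[0.4,0.07,0,0,0,0.1],[0.5,0.1,0,0,0,0.1],[0.5,0.1,0,0,0,0.1],[0.5,0.1,0,0,0,0],[0.5,0.1,0,0,0,0]]]'

```text
clock: 5.4
eef_pos: [0.5052, -0.128, 0.1169]
tool_rot: [0.695, 0.719, -0.001, -0.002]
ft_force: [0.6, 0.3, -8.5]
grip_width: 0.0403
```

```bash
python3 - <<'E'
from h import *
snap('wrist','w2b');snap('wrist','w3'); snap('side','s2')
o=get_obs(); M=R.from_quat(o['tool_rot']).as_matrix(); print(o['eef_pos'],np.degrees(np.arctan2(M[1,0],M[0,0])),o['ft_force'],o['grip_width'])
cv2.imwrite('pics/z3.png',np.hstack([cv2.resize(cv2.imread('pics/w3.png'),(400,300)),cv2.resize(cv2.imread('pics/s2.png')[170:410,220:540],(400,300))]))
E
```

```text
[ 0.50570334 -0.12701013  0.1174032 ] 92.17971227970784 [ 0.25562444  0.85554785 -8.61036912] 0.040740575817143125
```

View pics/z3.png

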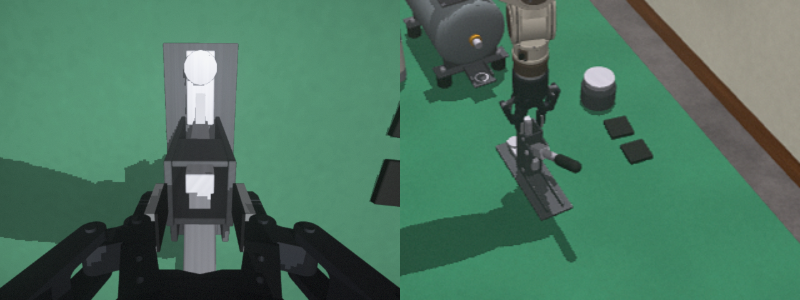

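The jack hangs in the grip (about 9 N of weight) with the base level and just off the bench. The ring and tab are clear ahead. I'll go on to a point about 95 mm short.

Call:
send_rows --increments '[[[0.4,0.04,0,0,0,0],[0.5,0.05,0,0,0,0],[0.5,0.05,0,0,0,0],[0.5,0.05,0,0,0,0],[0.4,0.04,0,0,0,0],[0.2,0.03,0,0,0,0],[0.1,0,0,0,0,0],[0,0,0,0,0,0]]]'

```text
clock: 6.55
eef_pos: [0.5225, -0.0007, 0.1323]
tool_rot: [0.695, 0.719, 0.007, 0.01]
ft_force: [-12.3, -2.7, 54.8]
grip_width: 0.0403
```

```bash
python3 - <<'E'
from h import *
snap('wrist','w3b');snap('wrist','w4'); snap('side','s3')
o=get_obs(); M=R.from_quat(o['tool_rot']).as_matrix(); print(o['eef_pos'],np.degrees(np.arctan2(M[1,0],M[0,0])),o['ft_force'],o['grip_width'])
E
```

```text
[ 0.52251123 -0.00107187  0.13231155] 91.91942961430453 [-12.3569524   -2.29573038  55.18813663] 0.04062701505804571
```

View pics/w4.png

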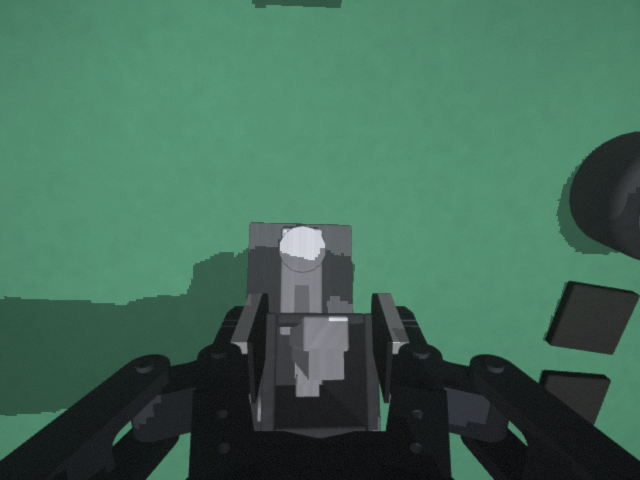

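```bash
python3 - <<'E'
from h import *
snap('scene','c3'); o=get_obs(); print(o['joint_pos'],o['tool_rot'],o['ft_force'],o['tau'])
cv2.imwrite('pics/z4.png',np.hstack([cv2.resize(cv2.imread('pics/c3.png')[100:340,180:500],(400,300)),cv2.resize(cv2.imread('pics/s3.png')[170:410,200:520],(400,300))]))
E
```

```text
[ 2.36423139e-04  3.04568210e-01 -8.91585936e-02  1.15404022e+00
 -3.63183041e-03  1.53744733e+00] [0.6951012  0.71881739 0.00670095 0.0095381 ] [-12.36724469  -1.40007343  55.50584491] [  1.25389885 -12.01771706  10.85696518  -5.15054941   1.124474
  -0.1140603 ]
```

View pics/z4.png

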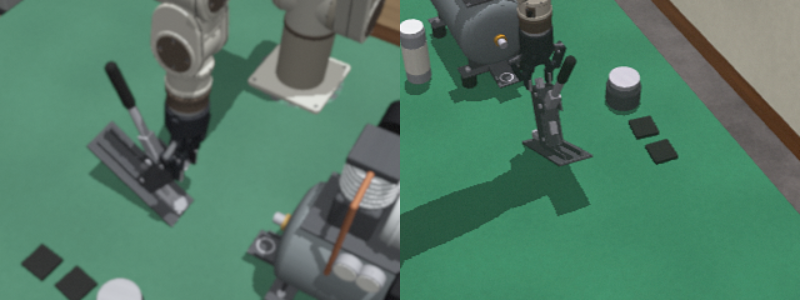

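View pics/s3.png

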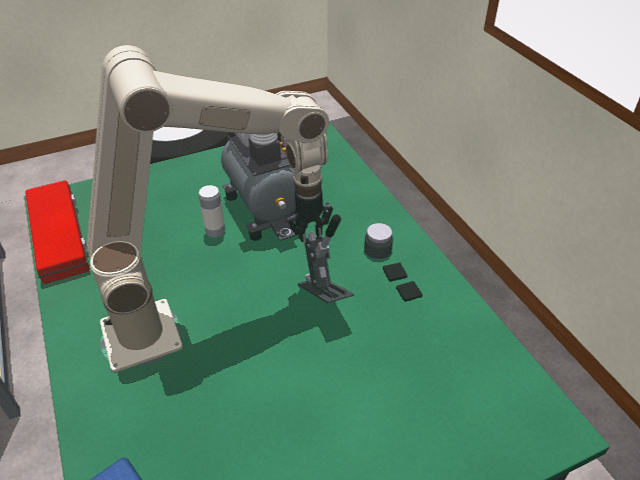

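The jack has pitched in the grip. Its toe edge caught the bench, its rear end is up, and it is jammed with 55 N upward. I'll lift straight up to unload it.

Call:
send_rows --increments '[[[0,0,-0.2,0,0,0],[0,0,-0.3,0,0,0],[0,0,-0.3,0,0,0],[0,0,-0.2,0,0,0],[0,0,0,0,0,0]]]'

```text
clock: 7.38
eef_pos: [0.5158, 0.0004, 0.1686]
tool_rot: [0.694, 0.72, -0.0, 0.001]
ft_force: [0.1, -0.6, -9.6]
grip_width: 0.0405
```

```bash
python3 - <<'E'
from h import *
snap('wrist','w5'); snap('scene','c4'); snap('side','s4')
o=get_obs(); M=R.from_quat(o['tool_rot']).as_matrix(); print(o['eef_pos'],M.round(3),o['ft_force'],o['ft_torque'])
cv2.imwrite('pics/z5.png',np.hstack([cv2.resize(cv2.imread('pics/c4.png')[100:340,180:500],(400,300)),cv2.resize(cv2.imread('pics/s4.png')[170:330,220:433],(400,300))]))
E
```

```text
[5.14837333e-01 1.89407122e-04 1.67576319e-01] [[-0.035  0.999 -0.002]
 [ 0.999  0.035 -0.001]
 [-0.001 -0.002 -1.   ]] [-0.18646385 -0.38024373 -9.46645063] [ 0.14249738 -0.0807725   0.05608901]
```

View pics/z5.png

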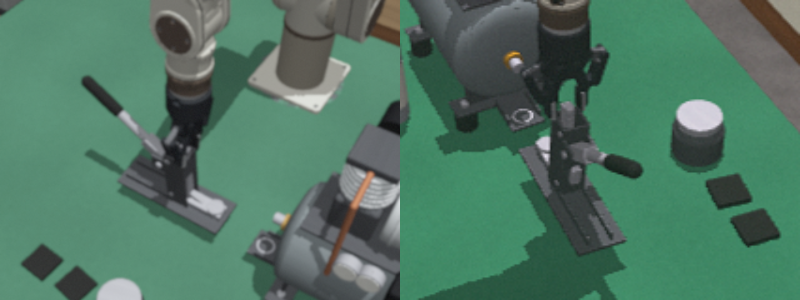

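View pics/w5.png

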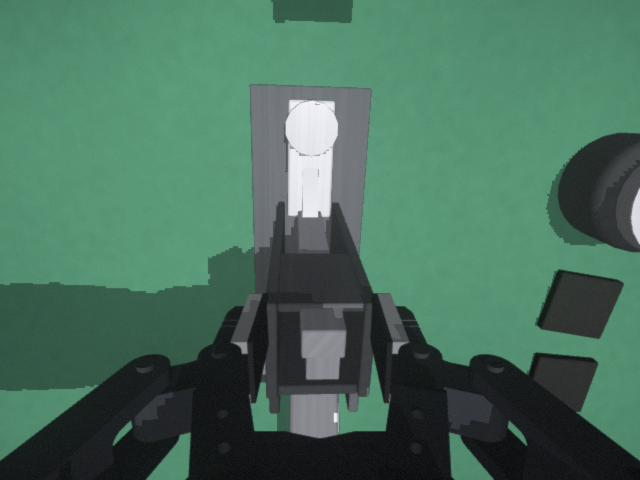

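Lifted clear, the jack looks nearly level again. I'll measure its pitch, roll and height from depth.

```bash
cat > plate.py <<'E'
from h import *
def plate(f,o,zr):
    # points of base plate: near jack in plan, z within zr
    w=cloud(f); g=load(f)[0].astype(int); M=R.from_quat(o['tool_rot']).as_matrix()
    p=(w-np.array(o['eef_pos'])); d=M[:2,0]; lx=p[:,:,0]*d[0]+p[:,:,1]*d[1]; ly=-p[:,:,0]*d[1]+p[:,:,1]*d[0]
    m=(abs(ly)<.037)&(abs(ly)>.024)&(lx>-.135)&(lx<.098)&(w[:,:,2]>zr[0])&(w[:,:,2]<zr[1])&(abs(g[:,:,1]-g[:,:,0])<15)
    A=np.stack([lx[m],ly[m],np.ones(m.sum())],1); z=w[:,:,2][m]
    for _ in range(4):
        s=np.linalg.lstsq(A,z,rcond=None)[0]; r=abs(A@s-z)<.004; A,z=A[r],z[r]
    print(f,len(z),'pitch slope deg %.2f roll %.2f z@tcp %.4f toe-end(+.101) %.4f rear(-.139) %.4f'%(np.degrees(s[0]),np.degrees(s[1]),s[2],s[2]+.101*s[0],s[2]-.139*s[0]), A[:,0].min().round(3),A[:,0].max().round(3))
E
python3 - <<'E'
from plate import *
o=get_obs()
for f in ('w5','c4','s4'): plate(f,o,(.02,.11))
E
```

```text
w5 4554 pitch slope deg 3.48 roll 3.51 z@tcp 0.0599 toe-end(+.101) 0.0660 rear(-.139) 0.0515 -0.03 0.092
c4 272 pitch slope deg 1.63 roll 6.40 z@tcp 0.0619 toe-end(+.101) 0.0648 rear(-.139) 0.0580 -0.133 0.089
s4 64 pitch slope deg 1.09 roll -13.35 z@tcp 0.0777 toe-end(+.101) 0.0796 rear(-.139) 0.0750 -0.133 0.057
```

```bash
python3 - <<'E'
from h import *
# bench slope and plate in w5; and plate points split
w=cloud('w5');g=load('w5')[0].astype(int)
v,u=np.mgrid[:480,:640]
def fit(m):
    q=w[m];
    for _ in range(5):
        A=np.c_[q[:,:2]-[.515,0],np.ones(len(q))]; s=np.linalg.lstsq(A,q[:,2],rcond=None)[0]; r=abs(A@s-q[:,2])<.003; q=q[r]
    return len(q),np.degrees(s[:2]).round(2),s[2].round(4)
print('bench',fit((g[:,:,1]-g[:,:,0]>30)&(abs(w[:,:,2])<.02)))
print('plateL',fit((u>256)&(u<282)&(v>95)&(v<200)))
print('plateR',fit((u>342)&(u<364)&(v>95)&(v<280)))
print('both',fit((((u>256)&(u<282)&(v>95)&(v<200))|((u>342)&(u<364)&(v>95)&(v<200)))))
print('toe',fit((u>292)&(u<330)&(v>105)&(v<150)))
for a,b in ((260,100),(360,100),(260,190),(360,190),(360,270),(312,128)): print(a,b,w[b,a].round(4))
E
```

```text
bench (197247, array([0.04, 0.05]), np.float64(-0.0006))
 ** On entry to DLASCL parameter number  4 had an illegal value
 ** On entry to DLASCL parameter number  4 had an illegal valueTraceback (most recent call last):
  File "<stdin>", line 11, in <module>
  File "<stdin>", line 8, in fit
    x, resids, rank, s = _umath_linalg.lstsq(a, b, rcond,
                         ~~~~~~~~~~~~~~~~~~~^^^^^^^^^^^^^
                                             signature=signature)
                                             ^^^^^^^^^^^^^^^^^^^^
    raise LinAlgError("SVD did not converge in Linear Least Squares")
numpy.linalg.LinAlgError: SVD did not converge in Linear Least Squares
```

```bash
python3 - <<'E'
from h import *
w=cloud('w5')
v,u=np.mgrid[:480,:640]
def fit(m):
    q=w[m]; q=q[~np.isnan(q[:,0])]
    for _ in range(5):
        A=np.c_[q[:,:2]-[.515,0],np.ones(len(q))]; s=np.linalg.lstsq(A,q[:,2],rcond=None)[0]; r=abs(A@s-q[:,2])<.004; q=q[r]
    return len(q),np.degrees(s[:2]).round(2),s[2].round(4)
a=(u>256)&(u<282)&(v>95)&(v<200);b=(u>342)&(u<364)&(v>95)&(v<240)
print(fit(a),fit(b),fit(a|b))
print('toe',fit((u>292)&(u<330)&(v>105)&(v<150)))
for a,b in ((260,100),(360,100),(260,190),(360,190),(354,240),(312,128)): print(a,b,w[b,a].round(4))
E
```

```text
(2591, array([-3.78,  3.39]), np.float64(0.0598)) (876, array([-13.02,   2.73]), np.float64(0.0642)) (5383, array([-3.62,  3.41]), np.float64(0.0599))
toe (1613, array([-3.44,  3.64]), np.float64(0.0817))
260 100 [0.4737 0.0819 0.0676]
360 100 [0.5397 0.0844 0.0622]
260 190 [0.4725 0.0215 0.0637]
360 190 [0.5439 0.0233 0.0601]
354 240 [ 0.5421 -0.0152  0.058 ]
312 128 [0.5085 0.0661 0.0854]
```

```bash
python3 - <<'E'
from h import *
v,u=np.mgrid[:480,:640]
for f,l,r in (('w3',(270,292),(348,372)),('w2',(324,336),(380,392))):
    w=cloud(f)
    m=(((u>l[0])&(u<l[1]))|((u>r[0])&(u<r[1])))&(v>78)&(v<180); q=w[m]; q=q[~np.isnan(q[:,0])&(q[:,2]<.03)]; c=np.array([*q.mean(0)[:2]])
    for _ in range(5):
        A=np.c_[q[:,:2]-c,np.ones(len(q))]; s=np.linalg.lstsq(A,q[:,2],rcond=None)[0]; k=abs(A@s-q[:,2])<.003; q=q[k]
    print(f,len(q),np.degrees(s[:2]).round(2),s[2].round(4),c)
E
```

```text
w3 4429 [0.04 0.91] 0.0085 [ 0.50453839 -0.05978599]
w2 1814 [ 0.04 -0.04] 0.0055 [ 0.48415338 -0.21614906]
```

The jack now sits 3.4° toe-up and 3.6° rolled in the grip. At the earlier low carry it already sagged 0.9°, so part of the base was dragging. I'll level it by tilting the tool, set it down here, let go and regrasp squarely.

Call:
send_rows --increments '[[[0,0,0,-0.18,-0.17,0],[0,0,0,-0.18,-0.17,0],[0,0,0.3,0,0,0],[0,0,0.3,0,0,0],[0,0,0.2,0,0,0],[0,0,0.1,0,0,0],[0,0,0,0,0,0]]]'

```text
clock: 8.4
eef_pos: [0.518, -0.0022, 0.123]
tool_rot: [0.694, 0.719, 0.001, 0.043]
ft_force: [-0.9, -0.2, -9.5]
grip_width: 0.0403
```

```bash
cat > lev.py <<'E'
from h import *
def lev(f,plot=True):
    v,u=np.mgrid[:480,:640]; w=cloud(f); g=load(f)[0].astype(int)
    m=(u>235)&(u<400)&(v>40)&(v<260)&(abs(g[:,:,1]-g[:,:,0])<20)&(w[:,:,2]<.05)&(w[:,:,2]>-.004)&(g.max(2)<130)
    q=w[m]; z=np.median(q[:,2]); q=q[abs(q[:,2]-z)<.012]; c=q.mean(0)[:2]
    for _ in range(6):
        A=np.c_[q[:,:2]-c,np.ones(len(q))]; s=np.linalg.lstsq(A,q[:,2],rcond=None)[0]; k=abs(A@s-q[:,2])<.003; q=q[k]
    print(f,len(q),'slopes deg (x,y)',np.degrees(s[:2]).round(2),'z',s[2].round(4),c.round(3))
    return s,c
E
python3 - <<'E'
from lev import *
o=get_obs(); snap('wrist','w6'); lev('w6'); print(o['eef_pos'],o['ft_force'])
E
```

```text
w6 10398 slopes deg (x,y) [-0.16  2.08] z 0.0159 [0.511 0.036]
[ 0.51800578 -0.00224389  0.1229544 ] [-0.89119843 -0.23763936 -9.52755287]
```

Call:
send_rows --increments '[[[0,0,0,0,-0.2,0],[0,0,0.08,0,0,0],[0,0,0.06,0,0,0],[0,0,0,0,0,0]]]'

```text
clock: 8.95
eef_pos: [0.5183, -0.0026, 0.1163]
tool_rot: [0.694, 0.718, -0.01, 0.055]
ft_force: [-0.1, 0.1, -9.7]
grip_width: 0.0405
```

```bash
python3 - <<'E'
from lev import *
o=get_obs(); snap('wrist','w7'); lev('w7'); print(o['eef_pos'],o['ft_force'])
E
```

```text
w7 9289 slopes deg (x,y) [-0.11  0.91] z 0.0083 [0.509 0.032]
[ 0.51830346 -0.00257438  0.11627018] [-0.12962897  0.14423602 -9.68813344]
```

Call:
send_rows --increments '[[[0,0,0.02,0,-0.05,0],[0,0,0.02,0,0,0],[0,0,0,0,0,0]]]'

```text
clock: 9.38
eef_pos: [0.5189, -0.0027, 0.1146]
tool_rot: [0.694, 0.718, -0.013, 0.059]
ft_force: [-0.3, 0.1, -8.6]
grip_width: 0.0404
```

Call:
send_rows --increments '[[[0,0,0,0,0,0],[0,0,0,0,0,0],[0,0,0,0,0,0],[0,0,0,0,0,0],[0,0,-0.1,0.36,0,0],[0,0,0,0,0.59,0],[0,0,0,0,0,0]]]' --grip 0

```text
clock: 10.25
eef_pos: [0.5189, -0.0036, 0.1198]
tool_rot: [0.697, 0.717, 0.0, 0.001]
ft_force: [-0.5, -0.4, -0.1]
grip_width: 0.0853
```

```bash
python3 - <<'E'
from lev import *
o=get_obs(); snap('wrist','w8'); lev('w8'); M=R.from_quat(o['tool_rot']).as_matrix(); print(o['eef_pos'],M.round(3),o['ft_force'],np.degrees(np.arctan2(M[1,0],M[0,0])))
snap('side','s8')
w=cloud('w8'); v,u=np.mgrid[:480,:640]; q=w[(w[:,:,2]>.143)&(w[:,:,2]<.154)&(u>200)&(u<420)]; 
r=cv2.minAreaRect((q[:,:2]*1000).astype(np.float32)); print('housing top',r,np.median(q[:,2]))
E
```

```text
w8 10013 slopes deg (x,y) [0.03 0.05] z 0.0054 [0.516 0.037]
[ 0.51888251 -0.00361619  0.11975246] [[-0.028  1.     0.001]
 [ 1.     0.028 -0.001]
 [-0.001  0.001 -1.   ]] [-0.52063245 -0.42413347 -0.07394856] 91.61611295149136
housing top ((515.9851684570312, -33.306983947753906), (44.251338958740234, 82.3869400024414), 0.28515809774398804) 0.14876222398541725
```

View pics/w8.png

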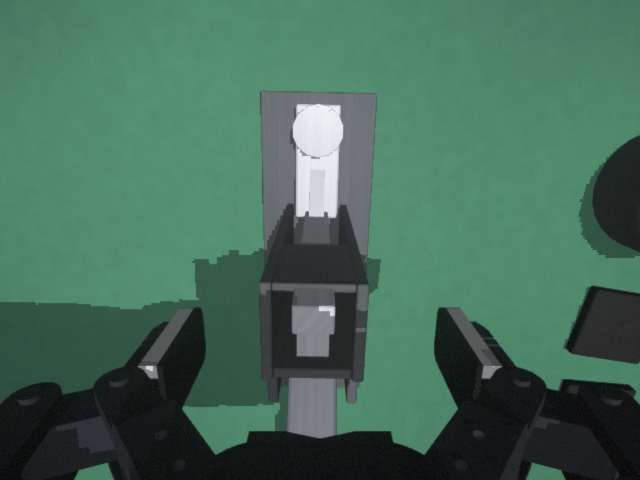

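The jack is back flat on the bench and free, with the saddle at (317,131). I'll rise and step forward so the wrist camera sees the tab and saddle together.

Call:
send_rows --increments '[[[0,0,-0.6,0,0,0],[0,0,-0.8,0,0,0],[0.2,0,-0.8,0,0,0],[0.4,0,-0.7,0,0,0],[0.4,0,-0.3,0,0,0],[0.2,0,0,0,0,0],[0,0,0,0,0,0]]]'

```text
clock: 11.22
eef_pos: [0.5159, 0.0584, 0.2785]
tool_rot: [0.695, 0.719, -0.001, -0.0]
ft_force: [0.2, -0.2, -0.1]
grip_width: 0.0854
```

```bash
python3 - <<'E'
from h import *
snap('wrist','w9b');snap('wrist','w9');o=get_obs();print(o['eef_pos'])
E
```

```text
[0.51585418 0.05744611 0.27828146]
```

View pics/w9.png

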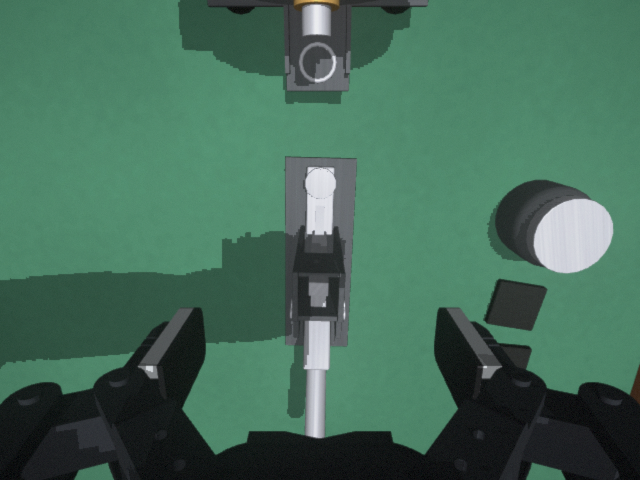

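Tab ring is at about (318,62), saddle at (320,183), plate edges at u=286 to 356, tab edges at u=286 and 350. I'll measure with masks.

```bash
python3 - <<'E'
from h import *
f='w9'; w=cloud(f); g=load(f)[0].astype(int); v,u=np.mgrid[:480,:640]
print('bench z',np.median(w[:,:,2][(g[:,:,1]-g[:,:,0]>30)]))
# plate
m=(abs(g[:,:,1]-g[:,:,0])<18)&(abs(w[:,:,2]-.006)<.006)&(u>270)&(u<370)&(v>140)&(v<360)
n,l,s,c=cv2.connectedComponentsWithStats(m.astype(np.uint8)); i=1+np.argmax(s[1:,4])
vv,uu=np.where(l==i); q=np.array([onplane(f,a,b,.006)[:2] for a,b in zip(uu,vv)])
r=cv2.minAreaRect((q*1000).astype(np.float32)); print('plate',r,cv2.boxPoints(r).round(1).tolist())
m=((g.min(2)>140)&(v>160)&(v<203)&(u>295)&(u<345)); vv,uu=np.where(m)
k=vv<190
(cx,cy),rad=cv2.minEnclosingCircle(np.stack([uu,vv],1)[k].astype(np.float32)); print('saddle',cx,cy,rad,onplane(f,cx,cy,.028).round(4),np.median(w[m],0).round(4))
# ring
m=(g.min(2)>105)&(v>38)&(v<88)&(u>292)&(u<344); vv,uu=np.where(m)
e=cv2.fitEllipse(np.stack([uu,vv],1).astype(np.float32)); (cx,cy),rad=cv2.minEnclosingCircle(np.stack([uu,vv],1)[vv>40].astype(np.float32)); print('ring',e,cx,cy,rad, onplane(f,cx,cy,.0485).round(4),onplane(f,*e[0],.0485).round(4))
# tab
m=(abs(w[:,:,2]-.047)<.004)&(v<95)&(u>270)&(u<365)
vv,uu=np.where(m); print('tab z',np.median(w[m][:,2]))
for row in range(40,92,6):
    x=uu[vv==row]; 
    if len(x): print(row,x.min(),x.max(),onplane(f,x.min()-.5,row,.047)[:2].round(4),onplane(f,x.max()+.5,row,.047)[:2].round(4))
print('tab front',onplane(f,318,vv.max()+.5,.047).round(4),vv.max())
cv2.imwrite('pics/z9.png',cv2.resize(cv2.imread('pics/w9.png')[0:210,200:440],None,fx=3,fy=2.8,interpolation=cv2.INTER_CUBIC))
E
```

```text
bench z nan
plate ((516.0928955078125, -33.70356750488281), (79.1825942993164, 238.27053833007812), 0.3204409182071686) [[475.79998779296875, 85.19999694824219], [477.20001220703125, -153.10000610351562], [556.2999877929688, -152.60000610351562], [555.0, 85.69999694824219]]
saddle 320.17926025390625 179.1981201171875 17.23750877380371 [0.5156 0.0647 0.028 ] [nan nan nan]
ring ((320.16143798828125, 64.29774475097656), (33.56478500366211, 46.84957504272461), 136.7897186279297) 323.0 67.8720932006836 27.674579620361328 [0.5148 0.1731 0.0485] [0.512  0.1761 0.0485]
tab z 0.046598908972330655
40 289 345 [0.482  0.1961] [0.5348 0.1977]
46 290 345 [0.483  0.1911] [0.5351 0.1927]
52 290 345 [0.4831 0.186 ] [0.5354 0.1876]
58 290 345 [0.4831 0.1808] [0.5356 0.1824]
64 290 345 [0.4831 0.1756] [0.5359 0.1772]
70 290 344 [0.4832 0.1704] [0.5352 0.172 ]
76 286 348 [0.4794 0.165 ] [0.5393 0.1668]
82 287 348 [0.4804 0.1597] [0.5396 0.1615]
88 287 348 [0.4804 0.1543] [0.5398 0.1562]
tab front [0.5107 0.153  0.047 ] 90
```

View pics/z9.png

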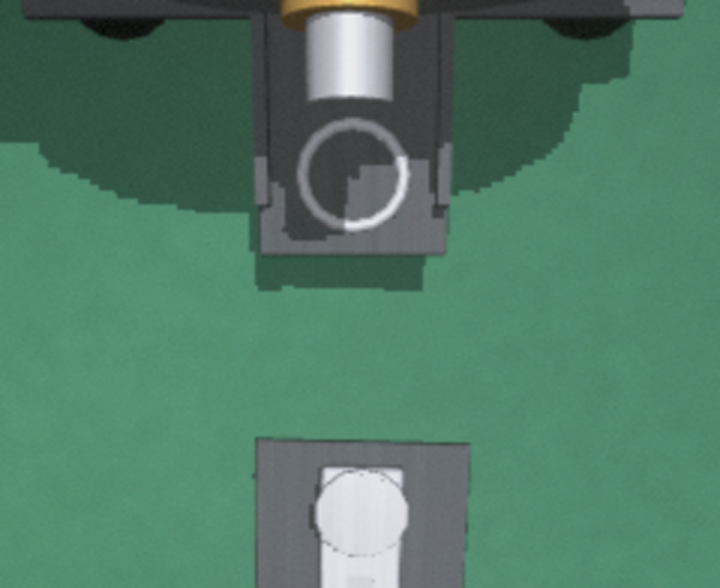

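```bash
python3 - <<'E'
from h import *
f='w9'; P=lambda x,y,z: onplane(f,200+x/3,y/2.8,z)[:2]
def hd(a,b): d=b-a; return np.degrees(np.arctan2(d[1],d[0]))+90
a,b=P(25,15,.047),P(682,15,.047); print('bracket',a,b,hd(a,b))
a,b=P(260,255,.047),P(446,253,.047); print('tab front',a,b,(a+b)/2,hd(a,b))
a,b=P(257,438,.006),P(470,443,.006); print('jack front',a,b,(a+b)/2,hd(a,b))
for z in (.047,.0485): print('ring',P(353,174,z))
print('saddle',P(362,513,.028))
o=get_obs(); M=R.from_quat(o['tool_rot']).as_matrix(); print(o['eef_pos'],np.degrees(np.arctan2(M[1,0],M[0,0])))
# sub-pixel: bracket front edge in gray
g=cv2.imread('pics/w9.png',0)
for f2,u1,v1 in (('side0',285.7,231.7),('scene0',392.7,296)): print(onplane(f2,u1,v1,.048))
E
```

```text
bracket [0.40923871 0.22231401] [0.60743001 0.22843564] 91.76916018198725
tab front [0.48062657 0.15154441] [0.54011017 0.15403975] [0.51036837 0.15279208] 92.40214784291969
jack front [0.47665432 0.08525821] [0.55547702 0.08577065] [0.51606567 0.08551443] 90.37248779554064
ring [0.50962544 0.17804489]
ring [0.50963877 0.17787726]
saddle [0.51625828 0.06037939]
[0.51585418 0.05744611 0.27828146] 91.78070042162975
[0.50815747 0.17564841 0.048     ]
[0.50732014 0.17950613 0.048     ]
```

Saddle (0.516, 0.060), ring (0.5096, 0.178) from the same view. Compressor heading is about 92.0°, jack 90.35°. I'll regrasp a little further back on the housing, at x = -16.

Call:
send_rows --increments '[[[-0.4,-0.01,0,0,0,0],[-0.5,-0.01,0,0,0,0],[-0.4,-0.01,0.1,0,0,0.14],[-0.26,0,0.4,0,0,0],[0,0,0.6,0,0,0],[0,0,0.6,0,0,0],[0,0,0.6,0,0,0],[0,0,0.5,0,0,0]]]'

```text
clock: 12.32
eef_pos: [0.5159, -0.0212, 0.1373]
tool_rot: [0.705, 0.709, -0.001, -0.001]
ft_force: [1.2, 0.3, 0.6]
grip_width: 0.0859
```

Call:
send_rows --increments '[[[0,0,0.3,0,0,0],[0,0,0.2,0,0,0],[0,0,0,0,0,0],[0,0,0,0,0,0]]]'

```text
clock: 12.82
eef_pos: [0.5179, -0.0204, 0.1154]
tool_rot: [0.705, 0.709, 0.001, 0.001]
ft_force: [0.2, -0.4, 0.6]
grip_width: 0.0855
```

```bash
python3 - <<'E'
from h import *
o=get_obs(); M=R.from_quat(o['tool_rot']).as_matrix(); print(o['eef_pos'],np.degrees(np.arctan2(M[1,0],M[0,0])),o['ft_force'],M.round(3)[2])
E
```

```text
[ 0.51794627 -0.02035536  0.11544267] 90.36563112830427 [ 0.24418962 -0.39374586  0.63317231] [ 0.     0.002 -1.   ]
```

Call:
send_rows --increments '[[[0,-0.025,0.04,0,0,0],[0,0,0,0,0,0],[0,0,0,0,0,0],[0,0,0,0,0,0],[0,0,0,0,0,0],[0,0,0,0,0,0]]]' --grip 1

```text
clock: 13.58
eef_pos: [0.5165, -0.0203, 0.1134]
tool_rot: [0.705, 0.709, 0.001, 0.001]
ft_force: [-0.1, 0.1, 5.3]
grip_width: 0.0415
```

Call:
send_rows --increments '[[[0,0,-0.05,0,0,0],[0,0,-0.05,0,0,0],[0,0,-0.05,0,0,0],[0,0,-0.02,0,0,0],[0,0,0,0,0,0]]]'

```text
clock: 14.2
eef_pos: [0.5158, -0.0203, 0.1209]
tool_rot: [0.705, 0.709, -0.0, -0.0]
ft_force: [0.2, -0.1, -9.4]
grip_width: 0.0413
```

```bash
python3 - <<'E'
from lev import *
o=get_obs(); snap('wrist','w10'); lev('w10'); M=R.from_quat(o['tool_rot']).as_matrix(); print(o['eef_pos'],np.degrees(np.arctan2(M[1,0],M[0,0])),o['ft_force'],o['ft_torque'],M.round(3)[2])
E
```

```text
w10 9720 slopes deg (x,y) [0.03 0.65] z 0.0134 [0.514 0.04 ]
[ 0.51580086 -0.02032228  0.12086193] 90.36404157211116 [ 0.24507401 -0.12598024 -9.41101112] [ 0.12475855 -0.01700127 -0.00176767] [ 0. -0. -1.]
```

Call:
send_rows --increments '[[[0,0,0,0,-0.065,-0.08],[0,0,0.04,0,0,-0.08],[0.1,0,0,0,0,0],[0.25,0,0,0,0,0],[0.3,0,0,0,0,0],[0.3,0,0,0,0,0],[0.2,0,0,0,0,0],[0.05,0,0,0,0,0]]]'

```text
clock: 15.25
eef_pos: [0.5139, 0.0407, 0.1184]
tool_rot: [0.694, 0.72, -0.004, 0.004]
ft_force: [-0.1, -0.7, -10.2]
grip_width: 0.0408
```

```bash
python3 - <<'E'
from lev import *
snap('side','s11');o=get_obs(); snap('wrist','w11'); lev('w11'); M=R.from_quat(o['tool_rot']).as_matrix(); print(o['eef_pos'],np.degrees(np.arctan2(M[1,0],M[0,0])),o['ft_force'],M.round(3)[2])
E
```

```text
w11 9627 slopes deg (x,y) [0.06 0.17] z 0.0104 [0.509 0.1  ]
[0.51388243 0.04047943 0.11841728] 92.03624001444192 [  0.09959597   0.20602093 -10.35112965] [-0.011  0.    -1.   ]
```

View pics/w11.png

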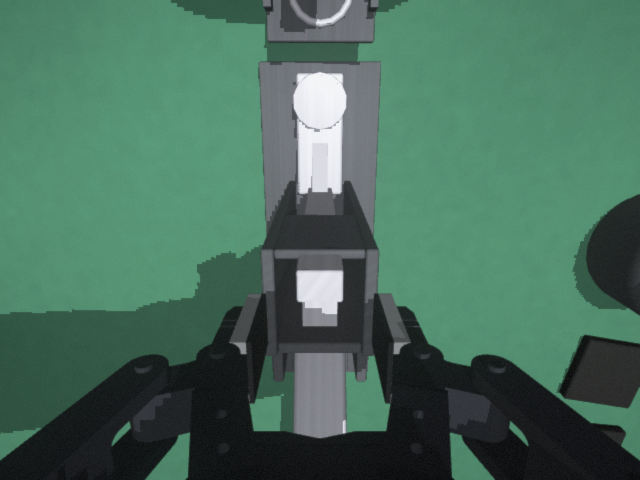

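```bash
python3 - <<'E'
from h import *
f='w11';P=lambda u,v,z:onplane(f,u,v,z)[:2]
g=load(f)[0].astype(int); v,u=np.mgrid[:480,:640]
s=P(319.7,101,.0327); a,b=P(266.5,42,.047),P(374.5,42,.047); r=P(320.5,3,.048)
print('saddle',s,'tab front',a,b,(a+b)/2,'ring ctr?',r)
d=np.array([-.0344,.9994]); n=np.array([d[1],-d[0]]); t=(a+b)/2+.025*d
print('lift pt from front',t,'rel along',(t-s)@d,'lateral(y_tool)',(t-s)@n)
cv2.imwrite('pics/z11.png',cv2.resize(cv2.imread('pics/w11.png')[0:150,230:410],None,fx=4,fy=4,interpolation=cv2.INTER_CUBIC))
E
```

```text
saddle [0.51080117 0.12143746] tab front [0.479992   0.15134076] [0.54029767 0.15345208] [0.51014484 0.15239642] ring ctr? [0.5094601  0.17139042]
lift pt from front [0.50928484 0.17738142] rel along 0.0559625552380051 lateral(y_tool) 0.0004090492914371855
```

View pics/z11.png

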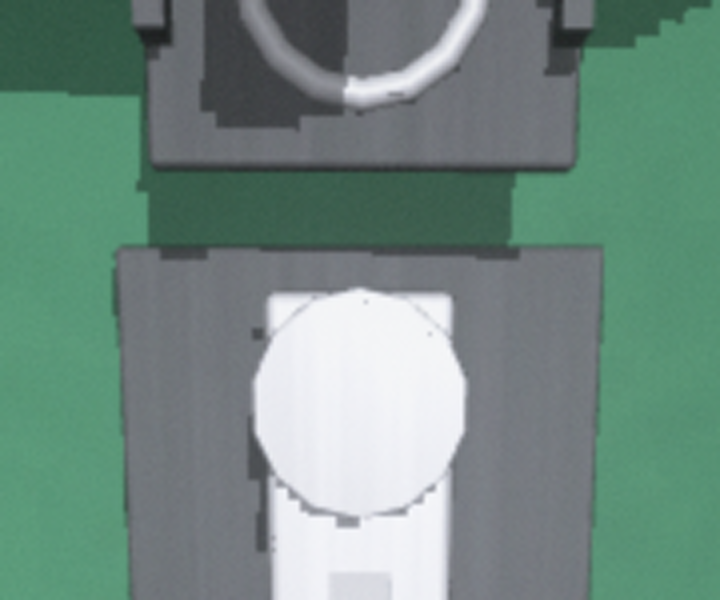

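Level, base 4.7 mm up, lateral error about 0.4 mm, 55 to 56 mm left to go. I'll slide in slowly.

Call:
send_rows --increments '[[[0.1,0,0,0,0,0],[0.17,0,0,0,0,0],[0.2,0,0,0,0,0],[0.2,0,0,0,0,0],[0.2,0,0,0,0,0],[0.15,0,0,0,0,0],[0.09,0,0,0,0,0],[0,0,0,0,0,0]]]'

```text
clock: 16.35
eef_pos: [0.512, 0.0954, 0.1178]
tool_rot: [0.695, 0.719, -0.004, 0.004]
ft_force: [0.3, -0.3, -10.0]
grip_width: 0.0413
```

```bash
python3 - <<'E'
from lev import *
snap('side','s12');snap('scene','c12');o=get_obs(); snap('wrist','w12'); M=R.from_quat(o['tool_rot']).as_matrix(); print(o['eef_pos'],np.degrees(np.arctan2(M[1,0],M[0,0])),o['ft_force'],M.round(3)[2])
cv2.imwrite('pics/z12.png',np.hstack([cv2.resize(cv2.imread('pics/c12.png')[190:340,280:480],(400,300)),cv2.resize(cv2.imread('pics/s12.png')[150:300,220:420],(400,300))]))
E
```

```text
[0.51200342 0.0948591  0.11778637] 91.95863479869128 [-0.44733705  0.44510477 -9.91413765] [-0.012  0.    -1.   ]
```

View pics/w12.png

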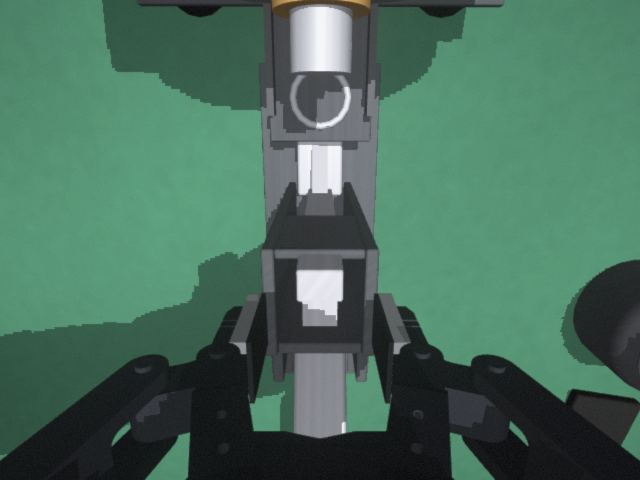

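View pics/z12.png

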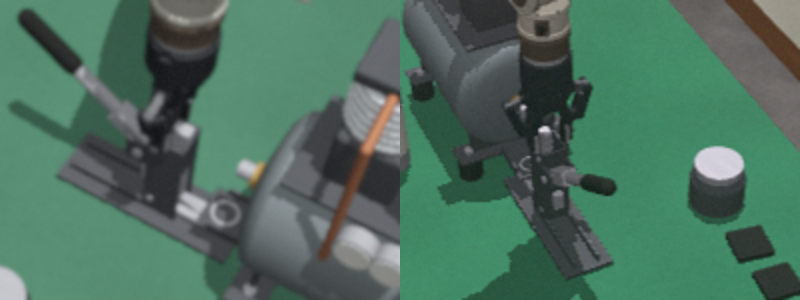

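```bash
python3 - <<'E'
from h import *
f='w12';P=lambda u,v,z:onplane(f,u,v,z)[:2]
img=cv2.imread('pics/w12.png'); cv2.imwrite('pics/z12b.png',cv2.resize(img[60:150,270:370],None,fx=6,fy=6,interpolation=cv2.INTER_CUBIC))
s=P(320,100.5,.0322)
for z in(.047,.048): r=P(320.5,98.3,z);print(s,r,r-s)
w=cloud(f); print(w[80:92,300:308,2].mean(), [w[a,b].round(4).tolist() for a,b in ((128,300),(128,345),(126,320),(169,320))])
E
```

```text
[0.50920648 0.17607593] [0.50943252 0.17704436] [0.00022604 0.00096843]
[0.50920648 0.17607593] [0.50942994 0.1770226 ] [0.00022346 0.00094667]
0.04659007164111841 [[0.4978, 0.16, 0.0463], [0.5246, 0.1609, 0.0467], [0.5097, 0.1616, 0.0483], [0.5106, 0.1343, 0.0343]]
```

View pics/z12b.png

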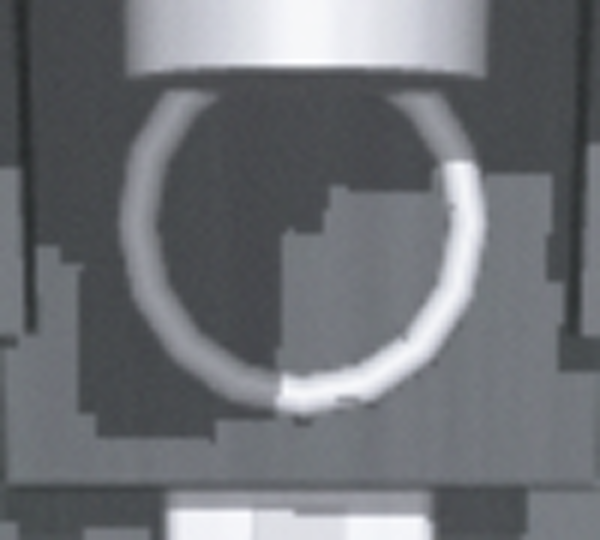

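The ring centre at (320.4,98.3) and the carried saddle agree within 1 mm. I'll go forward 1 mm and set it down.

Call:
send_rows --increments '[[[0.02,0,0,0,0,0],[0,0,0.03,0,0,0],[0,0,0.03,0,0,0],[0,0,0.02,0,0,0],[0,0,0,0,0,0]]]'

```text
clock: 17.12
eef_pos: [0.5119, 0.096, 0.1137]
tool_rot: [0.695, 0.719, -0.004, 0.004]
ft_force: [0.0, 0.1, -9.1]
grip_width: 0.0409
```

```bash
python3 - <<'E'
from lev import *
o=get_obs(); snap('wrist','w13'); M=R.from_quat(o['tool_rot']).as_matrix(); print(o['eef_pos'],np.degrees(np.arctan2(M[1,0],M[0,0])),o['ft_force'],o['ft_torque'])
w=cloud('w13'); print([w[a,b].round(4).tolist() for a,b in ((180,275),(180,365),(250,366),(120,268))])
E
```

```text
[0.51190222 0.09601981 0.11367559] 91.96861306490425 [ 0.02775271  0.0692957  -9.0889991 ] [0.07340495 0.04935087 0.02325654]
[[0.4789, 0.123, 0.0053], [0.5428, 0.1254, 0.0069], [0.5277, 0.1236, 0.1489], [0.4742, 0.1639, 0.0054]]
```

Call:
send_rows --increments '[[[0,0,0.02,0,0,0],[0,0,0,0,0,0]]]'

```text
clock: 17.42
eef_pos: [0.5121, 0.0961, 0.1135]
tool_rot: [0.695, 0.719, -0.004, 0.004]
ft_force: [-2.4, -0.6, -3.8]
grip_width: 0.041
```

Call:
send_rows --increments '[[[0,0,0,0,0,0],[0,0,0,0,0,0],[0,0,0,0,0,0],[0,0,0,0,0,0],[0,0,-0.6,0,0.065,0],[-0.3,0,-0.8,0,0,0],[-0.6,0,-0.8,0,0,0],[-0.6,0,-0.4,0,0,0]]]' --grip 0

```text
clock: 18.42
eef_pos: [0.5157, 0.0209, 0.2455]
tool_rot: [0.695, 0.719, 0.002, 0.001]
ft_force: [-0.6, 0.4, 0.3]
grip_width: 0.0857
```

```bash
python3 - <<'E'
from h import *
snap('wrist','w14b');snap('wrist','w14');snap('side','s14');snap('scene','c14'); o=get_obs(); M=R.from_quat(o['tool_rot']).as_matrix(); print(o['eef_pos'],np.degrees(np.arctan2(M[1,0],M[0,0])),o['ft_force'],M[2].round(3))
cv2.imwrite('pics/z14.png',np.hstack([cv2.resize(cv2.imread('pics/c14.png')[170:350,240:480],(400,300)),cv2.resize(cv2.imread('pics/s14.png')[150:300,220:420],(400,300))]))
E
```

```text
[0.51468343 0.02119198 0.24289591] 91.90025866014838 [0.3466431  0.11187504 0.28194569] [ 0.001  0.001 -1.   ]
```

View pics/w14.png

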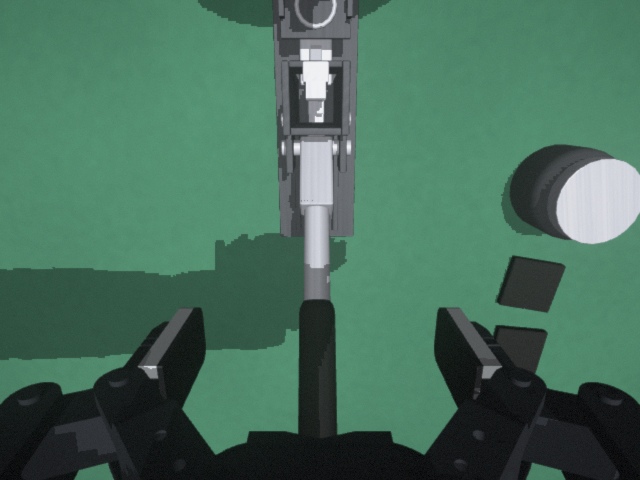

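View pics/z14.png

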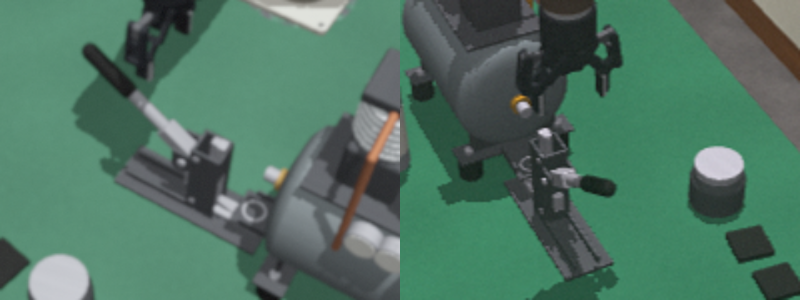

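The jack stands under the tab, housing top at about (317,97) and handle along u=317. I'll verify its pose and the handle grip position.

```bash
python3 - <<'E'
from h import *
f='w14'; w=cloud(f); g=load(f)[0].astype(int); v,u=np.mgrid[:480,:640]
m=(abs(g[:,:,1]-g[:,:,0])<18)&(abs(w[:,:,2]-.006)<.006)&(u>265)&(u<365)&(v>5)&(v<245)
n,l,s,c=cv2.connectedComponentsWithStats(m.astype(np.uint8)); 
vv,uu=np.where(m); q=np.array([onplane(f,a,b,.006)[:2] for a,b in zip(uu,vv)])
r=cv2.minAreaRect((q*1000).astype(np.float32)); print('plate',r,cv2.boxPoints(r).round(1).tolist())
m=(w[:,:,2]>.144)&(w[:,:,2]<.153)&(v>50)&(v<140)&(u>270)&(u<360); qq=w[m]; r=cv2.minAreaRect((qq[:,:2]*1000).astype(np.float32)); print('housing top',r)
# plate side edges by row
for row in (60,100,150,200,228):
    k=(abs(g[row,:,1]-g[row,:,0])<18)&(abs(w[row,:,2]-.006)<.008); x=np.where(k)[0]; x=x[(x>260)&(x<370)]
    print(row,onplane(f,x.min()-.5,row,.006)[:2].round(4),onplane(f,x.max()+.5,row,.006)[:2].round(4))
# handle grip: dark, high
m=(w[:,:,2]>.14)&(g.max(2)<70)&(u>290)&(u<345)&(v>290)&(v<440)
for row in range(300,436,20):
    x=np.where(m[row])[0]; 
    if len(x): print(row,x.min(),x.max(),w[row,x.min():x.max()+1].mean(0).round(4), np.nanmax(w[row,x.min():x.max()+1,2]).round(4))
E
```

```text
plate ((512.7341918945312, 74.49214172363281), (79.53152465820312, 223.80616760253906), 1.9278078079223633) [[469.20001220703125, 185.0], [476.79998779296875, -38.70000076293945], [556.2000122070312, -36.0], [548.7000122070312, 187.6999969482422]]
housing top ((511.70184326171875, 101.12577056884766), (44.0191650390625, 45.79698181152344), 2.708034038543701)
60 [0.4711 0.139 ] [0.55   0.1415]
100 [0.472  0.1026] [0.5512 0.1051]
150 [0.4739 0.0541] [0.553  0.0565]
200 [0.476  0.0018] [0.5549 0.0041]
228 [ 0.4771 -0.0292] [ 0.5556 -0.027 ]
300 304 329 [ 0.516  -0.0249  0.1857] 0.188
320 299 334 [nan nan nan] 0.1971
340 299 334 [ 0.5166 -0.0448  0.2017] 0.2049
360 299 335 [ 0.5172 -0.0549  0.2084] 0.2107
380 299 335 [ 0.5174 -0.0643  0.2153] 0.2177
400 299 335 [ 0.5177 -0.0736  0.2219] 0.2246
420 298 336 [ 0.5179 -0.0828  0.2281] 0.2306
```

Jack heading is 91.95° and the saddle is at (0.5091, 0.1771) against the ring at (0.5094, 0.1770), so it is well centred. Next I'll shut the gripper and go above the handle grip.

Call:
send_rows --increments '[[[0,0,-0.2,0,0,0],[-0.2,0,-0.2,0,0,0],[-0.4,0,0,0,0,0],[-0.5,0,0,0,0,0],[-0.4,0,0,0,0,0],[-0.1,0,0,0,0,0],[0,0,0,0,0,0],[0,0,0,0,0,0]]]' --grip 1

```text
clock: 19.62
eef_pos: [0.5173, -0.0579, 0.2628]
tool_rot: [0.695, 0.719, 0.0, -0.0]
ft_force: [0.1, -0.8, 0.4]
grip_width: 0.0001
```

```bash
python3 - <<'E'
from h import *
snap('wrist','w15');snap('side','s15');snap('scene','c15'); o=get_obs(); M=R.from_quat(o['tool_rot']).as_matrix(); print(o['eef_pos'],np.degrees(np.arctan2(M[1,0],M[0,0])),o['ft_force'],M[2].round(3))
cv2.imwrite('pics/z15.png',np.hstack([cv2.resize(cv2.imread('pics/c15.png')[110:290,200:440],(400,300)),cv2.resize(cv2.imread('pics/w15.png'),(400,300))]))
E
```

```text
[ 0.51729306 -0.05791794  0.26280804] 92.03034489893975 [-0.04584939  0.00476374  0.41697826] [ 0.  0. -1.]
```

View pics/z15.png

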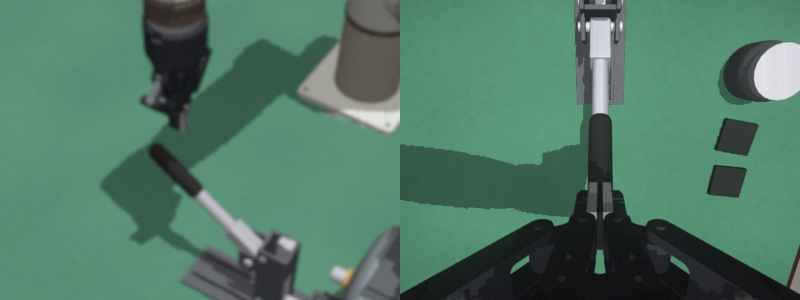

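The closed fingertips are centred over the bar. First stroke down, following the arc.

Call:
send_rows --increments '[[[0,0,0.32,0,0,0],[0,0,0.32,0,0,0],[-0.14,0,0.2,0,0,0],[-0.13,0,0.2,0,0,0],[-0.11,0,0.2,0,0,0],[-0.1,0,0.19,0,0,0],[-0.12,0,0.35,0,0,0],[-0.11,0,0.35,0,0,0]]]'

```text
clock: 20.78
eef_pos: [0.5196, -0.0951, 0.1567]
tool_rot: [0.695, 0.719, 0.001, 0.002]
ft_force: [0.1, -0.8, 5.0]
grip_width: 0.0002
```

Call:
send_rows --increments '[[[-0.04,0,0.24,0,0,0],[-0.03,0,0.24,0,0,0],[0,0,0.2,0,0,0],[0,0,0.2,0,0,0],[0,0,0.04,0,0,0],[0,0,0,0,0,0]]]'

```text
clock: 21.52
eef_pos: [0.5186, -0.0974, 0.1103]
tool_rot: [0.695, 0.719, 0.0, -0.0]
ft_force: [0.2, -1.7, 4.8]
grip_width: 0.0001
```

```bash
python3 - <<'E'
from h import *
snap('wrist','w16');snap('side','s16');snap('scene','c16'); o=get_obs(); M=R.from_quat(o['tool_rot']).as_matrix(); print(o['eef_pos'],np.degrees(np.arctan2(M[1,0],M[0,0])),o['ft_force'],M[2].round(3))
cv2.imwrite('pics/z16.png',np.hstack([cv2.resize(cv2.imread('pics/c16.png')[140:320,230:470],(400,300)),cv2.resize(cv2.imread('pics/s16.png')[170:320,240:440],(400,300))]))
E
```

```text
[ 0.51859467 -0.09737467  0.11050273] 91.97497952501948 [ 0.23561086 -0.94224854  3.46367507] [ 0.  0. -1.]
```

View pics/z16.png

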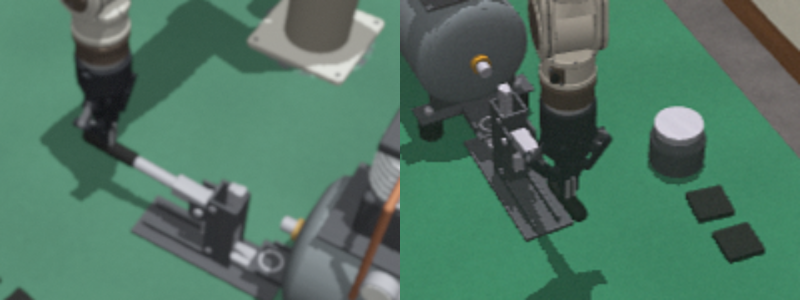

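The handle goes down at 4 to 5 N and is not yet on its stop. I'll press in small steps until the force jumps.

Call:
send_rows --increments '[[[0,0,0.05,0,0,0],[0,0,0,0,0,0]]]'

```text
clock: 21.92
eef_pos: [0.5186, -0.0977, 0.1077]
tool_rot: [0.695, 0.719, -0.0, 0.0]
ft_force: [-0.4, -2.5, 5.3]
grip_width: -0.0
```

Call:
send_rows --increments '[[[0,0,0.04,0,0,0],[0,0,0,0,0,0]]]'

```text
clock: 22.18
eef_pos: [0.5186, -0.0977, 0.1057]
tool_rot: [0.695, 0.719, -0.0, 0.0]
ft_force: [-0.3, -2.7, 4.6]
grip_width: -0.0001
```

Call:
send_rows --increments '[[[0,0,0.04,0,0,0],[0,0,0,0,0,0]]]'

```text
clock: 22.42
eef_pos: [0.5187, -0.0976, 0.1037]
tool_rot: [0.695, 0.719, 0.0, 0.0]
ft_force: [0.9, -1.8, 4.3]
grip_width: 0.0004
```

Call:
send_rows --increments '[[[0,0,0.03,0,0,0],[0,0,0,0,0,0]]]'

```text
clock: 22.68
eef_pos: [0.5187, -0.0975, 0.1022]
tool_rot: [0.695, 0.719, 0.0, -0.0]
ft_force: [0.2, -2.3, 4.0]
grip_width: 0.0002
```

```bash
python3 - <<'E'
from h import *
snap('wrist','w17');snap('side','s17');snap('scene','c17'); o=get_obs(); print(o['eef_pos'],o['ft_force'])
f='c17'; w=cloud(f)
# handle slope from scene cloud in jack frame
org=np.array([.5113,.1121]);d=np.array([-.034,.9994])
for f in('c17','s17','w17'):
    w=cloud(f); p=w[:,:,:2]-org; lx=p@d; ly=p@np.array([d[1],-d[0]])
    for a,b in ((-.075,-.06),(-.105,-.09),(-.135,-.12),(-.165,-.15)):
        m=(lx>a)&(lx<b)&(abs(ly)<.012)&(w[:,:,2]>.03)&(w[:,:,2]<.24); q=w[:,:,2][m]
        if len(q)>3: print(f,a,np.percentile(q,95).round(4),len(q))
    m=(lx>-.012)&(lx<.012)&(abs(ly)<.02)&(w[:,:,2]>.152)&(w[:,:,2]<.23); q=w[:,:,2][m]; print('rack top',np.percentile(q,90) if len(q) else None,len(q))
E
```

```text
[ 0.51866307 -0.09746118  0.10226975] [-0.6064675  -2.813465    4.89374714]
c17 -0.075 0.1287 71
c17 -0.105 0.1296 48
c17 -0.135 0.127 45
c17 -0.165 0.1314 49
rack top 0.1764926079613555 115
s17 -0.075 0.1306 24
s17 -0.105 0.1294 18
rack top 0.17549965859597993 54
w17 -0.105 0.1241 1316
w17 -0.135 0.1257 2084
w17 -0.165 0.1283 1919
rack top None 0
```

Measured handle slope is only about +4° while the tip is already lower than the bar top, so the contact isn't where I assumed. I'll look.

```bash
python3 - <<'E'
from h import *
cv2.imwrite('pics/z17.png',np.hstack([cv2.resize(cv2.imread('pics/c17.png')[140:260,220:340],(400,400),interpolation=cv2.INTER_CUBIC),cv2.resize(cv2.imread('pics/s17.png')[190:290,280:380],(400,400),interpolation=cv2.INTER_CUBIC)]))
E
```

```text
(no output)
```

View pics/z17.png

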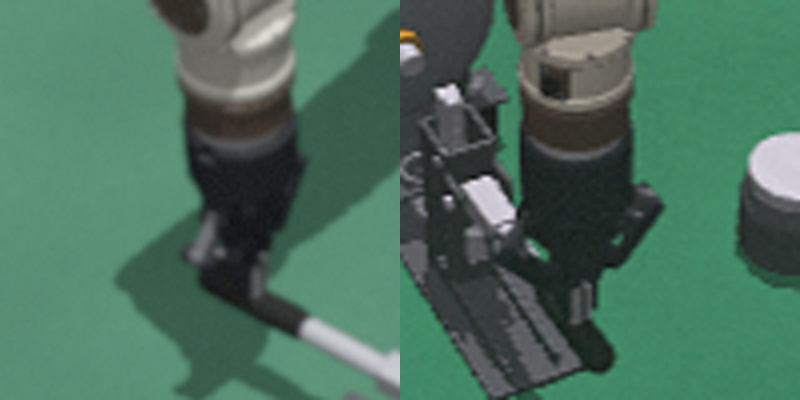

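View pics/w17.png

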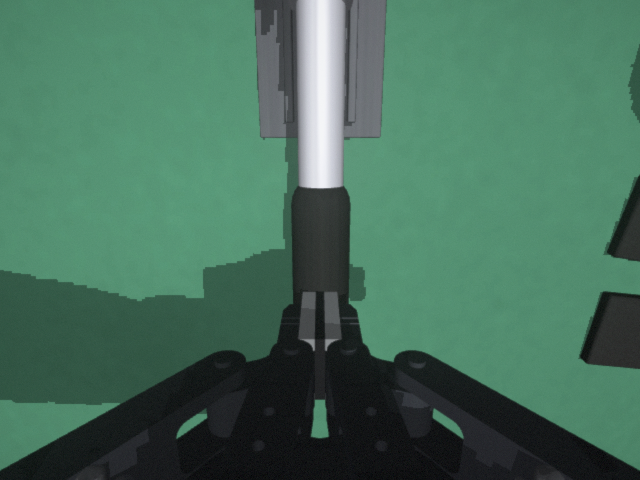

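```bash
python3 - <<'E'
from h import *
o=get_obs(); t=o['eef_pos']
org=np.array([.5113,.1121,0]);d=np.array([-.034,.9994,0])
def bar(th,s): th=np.radians(th); return org+d*(-.045-s*np.cos(th))+np.array([0,0,.112+s*np.sin(th)])
for f in ('c17','s17','w17'):
    im=cv2.imread('pics/%s.png'%f); 
    S=1 if f=='w17' else 4
    x0,y0,ww,hh=(0,0,640,480) if S==1 else ((220,140,150,120) if f=='c17' else (270,190,150,120))
    z=cv2.resize(im[y0:y0+hh,x0:x0+ww],None,fx=S,fy=S,interpolation=cv2.INTER_CUBIC)
    def dot(X,c):
        p=proj(f,X); cv2.circle(z,(int((p[0]+.5-x0)*S),int((p[1]+.5-y0)*S)),4,c,1)
    dot(t,(0,0,255)); dot(t-[0,0,.008],(255,0,255))
    for th,c in ((0,(255,255,0)),(-8,(0,255,255))):
        for s in (100,165,212): dot(bar(th,s/1000),c)
    cv2.imwrite('pics/p_%s.png'%f,z)
cv2.imwrite('pics/p17.png',cv2.resize(np.hstack([cv2.imread('pics/p_c17.png'),cv2.imread('pics/p_s17.png')]),(800,320)))
for f in ('c16','c17'):
    w=cloud(f); p=w[:,:,:2]-org[:2]; lx=p@d[:2]; ly=p@np.array([d[1],-d[0]])
    m=(lx>-.012)&(lx<.012)&(abs(ly)<.02)&(w[:,:,2]>.152)&(w[:,:,2]<.23); q=w[:,:,2][m]; print(f,'rack',np.percentile(q,[50,80,90,95]).round(4))
    b=(lx>-.165)&(lx<-.08)&(abs(ly)<.015)&(w[:,:,2]>.08); 
    A=np.c_[lx[b],np.ones(b.sum())]; print('slope',np.degrees(np.arctan(-np.linalg.lstsq(A,w[:,:,2][b],rcond=None)[0][0])))
E
```

```text
c16 rack [0.1708 0.1744 0.1757 0.1762]
slope 81.07424438715653
c17 rack [0.1721 0.1755 0.1765 0.1772]
slope 80.90117218071317
```

View pics/p17.png

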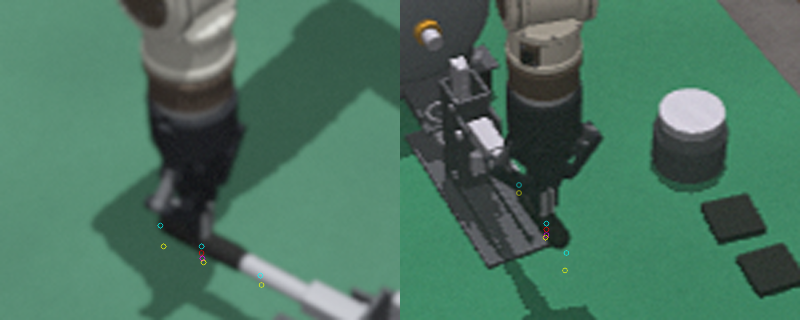

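View pics/p_w17.png

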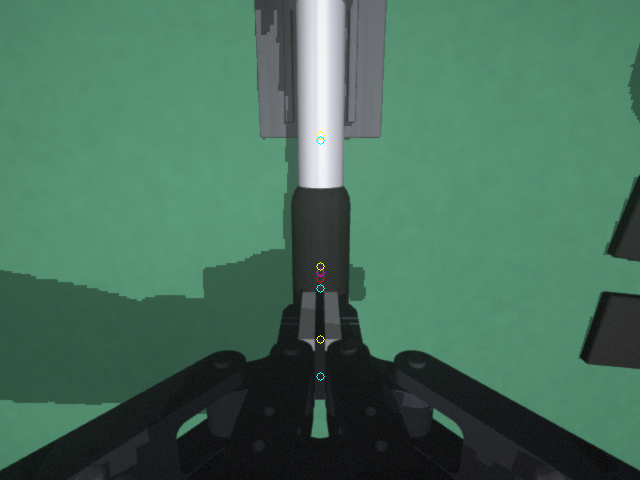

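```bash
python3 - <<'E'
from h import *
for f,tz in (('w15',[.51729,-.05792,.26281]),('w17',[.51866,-.09746,.10227]),('w14',[.51468,.02119,.2429])):
    w=cloud(f)-np.array(tz)   # tool ~ vertical: -z = ahead
    for u in (311,332) if f!='w14' else (190,450):
        for v in range(284,350,6):
            print(f,u,v,'tool x %.4f y %.4f ahead %.4f'%(w[v,u,1],w[v,u,0],-w[v,u,2]),load(f)[0][v,u])
E
python3 - <<'E'
import cv2
a=cv2.imread('pics/w15.png')[150:450,220:420];cv2.imwrite('pics/z18.png',cv2.resize(a,None,fx=2,fy=2))
E
```

```text
w15 311 284 tool x -0.0197 y -0.0047 ahead 0.0371 [36 40 36]
w15 311 290 tool x -0.0225 y -0.0045 ahead 0.0351 [34 41 38]
w15 311 296 tool x 0.0095 y -0.0040 ahead -0.0389 [92 97 97]
w15 311 302 tool x 0.0094 y -0.0039 ahead -0.0435 [94 97 98]
w15 311 308 tool x 0.0092 y -0.0038 ahead -0.0477 [90 94 96]
w15 311 314 tool x 0.0096 y -0.0037 ahead -0.0528 [73 76 77]
w15 311 320 tool x 0.0099 y -0.0036 ahead -0.0574 [72 75 77]
w15 311 326 tool x 0.0098 y -0.0036 ahead -0.0611 [75 77 78]
w15 311 332 tool x 0.0102 y -0.0035 ahead -0.0654 [72 77 76]
w15 311 338 tool x 0.0100 y -0.0034 ahead -0.0686 [82 84 86]
w15 311 344 tool x 0.0082 y -0.0034 ahead -0.0690 [134 138 140]
w15 332 284 tool x -0.0196 y 0.0075 ahead 0.0378 [31 38 35]
w15 332 290 tool x -0.0223 y 0.0076 ahead 0.0355 [34 38 35]
w15 332 296 tool x 0.0098 y 0.0038 ahead -0.0389 [ 94 100 101]
w15 332 302 tool x 0.0101 y 0.0037 ahead -0.0445 [ 95 101 101]
w15 332 308 tool x 0.0099 y 0.0035 ahead -0.0486 [93 97 98]
w15 332 314 tool x 0.0100 y 0.0034 ahead -0.0531 [92 98 99]
w15 332 320 tool x 0.0096 y 0.0033 ahead -0.0564 [92 96 97]

[... 2208 characters left out ...]
17 ahead -0.0641 [21 27 21]
w14 450 284 tool x -0.1145 y 0.1588 ahead 0.2434 [ 80 139 111]
w14 450 290 tool x -0.1224 y 0.1600 ahead 0.2439 [ 81 139 109]
w14 450 296 tool x -0.1292 y 0.1603 ahead 0.2421 [ 81 140 111]
w14 450 302 tool x -0.1381 y 0.1622 ahead 0.2443 [ 82 139 112]
w14 450 308 tool x 0.0071 y 0.0467 ahead -0.0529 [74 86 82]
w14 450 314 tool x 0.0073 y 0.0451 ahead -0.0576 [63 68 68]
w14 450 320 tool x 0.0077 y 0.0436 ahead -0.0624 [28 37 32]
w14 450 326 tool x 0.0059 y 0.0435 ahead -0.0632 [22 30 26]
w14 450 332 tool x 0.0046 y 0.0432 ahead -0.0648 [19 27 24]
w14 450 338 tool x 0.0024 y 0.0435 ahead -0.0648 [22 29 27]
w14 450 344 tool x -0.0001 y 0.0439 ahead -0.0644 [23 30 25]
```

View pics/z18.png

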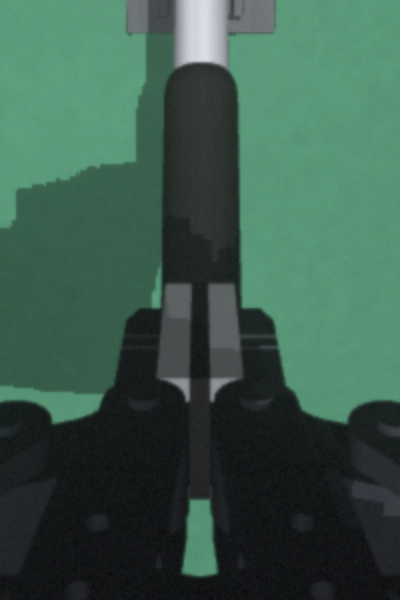

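The fingertips actually stand about 30 to 35 mm behind the reported TCP, which both depth and contact show. The text says 8 mm ahead. So the bar is only at about +3°, and I'll keep pressing down.

Call:
send_rows --increments '[[[0,0,0.12,0,0,0],[0,0,0.12,0,0,0],[0,0,0.12,0,0,0],[0,0,0.04,0,0,0],[0,0,0,0,0,0]]]'

```text
clock: 23.45
eef_pos: [0.5187, -0.0977, 0.0823]
tool_rot: [0.695, 0.719, -0.0, 0.0]
ft_force: [0.6, -4.7, 4.5]
grip_width: -0.0
```

Call:
send_rows --increments '[[[0,0,0.06,0,0,0],[0,0,0.04,0,0,0],[0,0,0,0,0,0]]]'

```text
clock: 23.82
eef_pos: [0.5187, -0.0977, 0.0773]
tool_rot: [0.695, 0.719, 0.0, 0.0]
ft_force: [0.1, -4.3, 3.8]
grip_width: -0.0003
```

```bash
cat > hs.py <<'E'
from h import *
org=np.array([.5113,.1121]);d=np.array([-.034,.9994]);n=np.array([d[1],-d[0]])
def hs(tag):
    o=get_obs(); print(o['clock'],o['eef_pos'].round(4),o['ft_force'].round(2))
    for c in('wrist','scene','side'): snap(c,c[0]+'_'+tag)
    for f in('w_'+tag,'s_'+tag):
        w=cloud(f); p=w[:,:,:2]-org; lx=p@d; ly=p@n; out=[]
        for a in (-.11,-.13,-.145,-.16,-.175,-.19):
            m=(abs(lx-a)<.004)&(abs(ly)<.005)&(w[:,:,2]>.03)&(w[:,:,2]<.24); out.append((a,np.median(w[:,:,2][m]).round(4) if m.sum()>3 else None))
        m=(abs(lx)<.012)&(abs(ly)<.015)&(w[:,:,2]>.152)&(w[:,:,2]<.235); q=w[:,:,2][m]
        print(f,out,'rack',np.percentile(q,90).round(4) if len(q)>5 else None)
E
python3 -c "
from hs import *
hs('18')"
```

```text
23.825 [ 0.5187 -0.0977  0.0773] [ 0.13 -4.29  3.77]
w_18 [(-0.11, np.float64(0.1139)), (-0.13, np.float64(0.112)), (-0.145, np.float64(0.1106)), (-0.16, np.float64(0.1092)), (-0.175, np.float64(0.1108)), (-0.19, np.float64(0.1094))] rack None
s_18 [(-0.11, None), (-0.13, None), (-0.145, np.float64(0.1117)), (-0.16, None), (-0.175, None), (-0.19, None)] rack 0.1783
```

View pics/w_18.png

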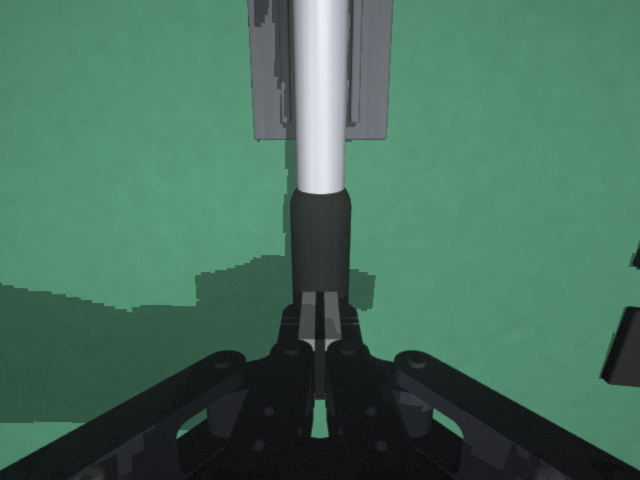

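The bar is now at -5.4°. About 5 to 6 mm are left to the stop.

Call:
send_rows --increments '[[[0,0,0.06,0,0,0],[0,0,0.04,0,0,0],[0,0,0,0,0,0]]]'

```text
clock: 24.35
eef_pos: [0.5187, -0.0975, 0.0725]
tool_rot: [0.695, 0.719, 0.0, 0.0]
ft_force: [0.1, -4.2, 6.2]
grip_width: -0.0002
```

Call:
send_rows --increments '[[[0,0,0.04,0,0,0],[0,0,0,0,0,0]]]'

```text
clock: 24.6
eef_pos: [0.5188, -0.0975, 0.0707]
tool_rot: [0.695, 0.719, 0.0, 0.0]
ft_force: [-0.1, -4.0, 7.8]
grip_width: -0.0
```

Call:
send_rows --increments '[[[0,0,0.03,0,0,0],[0,0,0,0,0,0]]]'

```text
clock: 24.85
eef_pos: [0.5189, -0.0974, 0.0698]
tool_rot: [0.695, 0.719, 0.0, 0.0]
ft_force: [-1.0, -3.6, 10.6]
grip_width: -0.0
```

```bash
python3 -c "
from hs import *
hs('19')"
```

```text
24.85 [ 0.5189 -0.0974  0.0698] [-0.99 -3.56 10.63]
w_19 [(-0.11, np.float64(0.111)), (-0.13, np.float64(0.1081)), (-0.145, np.float64(0.106)), (-0.16, np.float64(0.104)), (-0.175, np.float64(0.1049)), (-0.19, np.float64(0.103))] rack None
s_19 [(-0.11, None), (-0.13, None), (-0.145, np.float64(0.1047)), (-0.16, None), (-0.175, None), (-0.19, None)] rack 0.1799
```

The bar is on its stop at 8.0° below level, force rising, rack up about 14 to 15 mm. First stroke done. I'll let the handle up along the arc.

Call:
send_rows --increments '[[[0,0,-0.5,0,0,0],[0.07,0,-0.5,0,0,0],[0.11,0,-0.35,0,0,0],[0.12,0,-0.35,0,0,0],[0.24,0,-0.4,0,0,0],[0.24,0,-0.4,0,0,0],[0,0,-0.25,0,0,0],[0,0,0,0,0,0]]]'

```text
clock: 26.0
eef_pos: [0.5173, -0.0581, 0.2063]
tool_rot: [0.695, 0.719, 0.0, -0.0]
ft_force: [-0.1, 0.1, 0.5]
grip_width: -0.0003
```

```bash
python3 -c "
from hs import *
hs('20')
cv2.imwrite('pics/z20.png',np.hstack([cv2.resize(cv2.imread('pics/s_20.png')[140:320,230:470],(400,300)),cv2.resize(cv2.imread('pics/w_20.png'),(400,300))]))
"
```

```text
26.0 [ 0.5173 -0.0581  0.2063] [-0.05  0.1   0.52]
w_20 [(-0.11, np.float64(0.1672)), (-0.13, np.float64(0.1814)), (-0.145, np.float64(0.1955)), (-0.16, np.float64(0.206)), (-0.175, np.float64(0.2143)), (-0.19, None)] rack None
s_20 [(-0.11, None), (-0.13, None), (-0.145, None), (-0.16, None), (-0.175, np.float64(0.2273)), (-0.19, None)] rack 0.1761
```

View pics/z20.png

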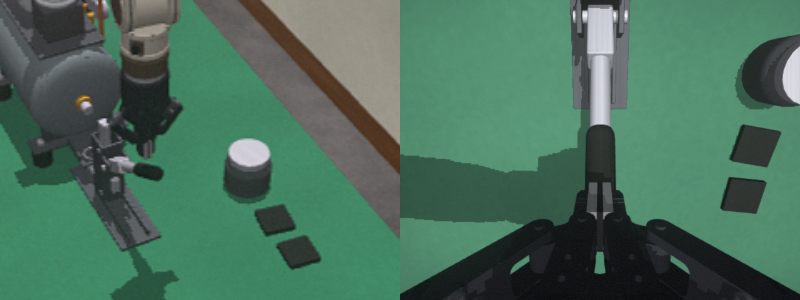

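The handle is fully up and the rack rests at +11 mm, so one tooth is held. Second stroke.

Call:
send_rows --increments '[[[0,0,0.26,0,0,0],[-0.24,0,0.4,0,0,0],[-0.24,0,0.4,0,0,0],[-0.12,0,0.35,0,0,0],[-0.11,0,0.35,0,0,0],[-0.04,0,0.25,0,0,0],[-0.03,0,0.25,0,0,0],[0,0,0.2,0,0,0]]]'

```text
clock: 27.15
eef_pos: [0.5192, -0.0974, 0.0834]
tool_rot: [0.695, 0.719, 0.001, 0.0]
ft_force: [-1.2, 0.9, 9.8]
grip_width: -0.0003
```

Call:
send_rows --increments '[[[0,0,0.15,0,0,0],[0,0,0.12,0,0,0],[0,0,0.08,0,0,0],[0,0,0,0,0,0]]]'

```text
clock: 27.65
eef_pos: [0.5194, -0.0971, 0.0689]
tool_rot: [0.695, 0.719, 0.002, 0.001]
ft_force: [-5.5, 3.0, 23.4]
grip_width: 0.0002
```

```bash
sed -i "s/c\[0\]+'_'/c[:2]+'_'/; s/('w_'+tag,'s_'+tag)/('wr_'+tag,'sc_'+tag,'si_'+tag)/" hs.py; python3 -c "
from hs import *
hs('21')
cv2.imwrite('pics/z21.png',np.hstack([cv2.resize(cv2.imread('pics/sc_21.png')[190:370,280:520],(400,300)),cv2.resize(cv2.imread('pics/si_21.png')[140:290,220:420],(400,300))]))
"
```

```text
27.65 [ 0.5194 -0.0971  0.0689] [-5.46  2.96 23.44]
wr_21 [(-0.11, np.float64(0.1107)), (-0.13, np.float64(0.1078)), (-0.145, np.float64(0.1056)), (-0.16, np.float64(0.1035)), (-0.175, np.float64(0.1044)), (-0.19, np.float64(0.1024))] rack None
sc_21 [(-0.11, np.float64(0.1121)), (-0.13, np.float64(0.1085)), (-0.145, np.float64(0.1075)), (-0.16, np.float64(0.1045)), (-0.175, np.float64(0.1068)), (-0.19, np.float64(0.1046))] rack 0.1916
si_21 [(-0.11, np.float64(0.1122)), (-0.13, None), (-0.145, np.float64(0.1054)), (-0.16, None), (-0.175, None), (-0.19, None)] rack 0.1911
```

View pics/z21.png

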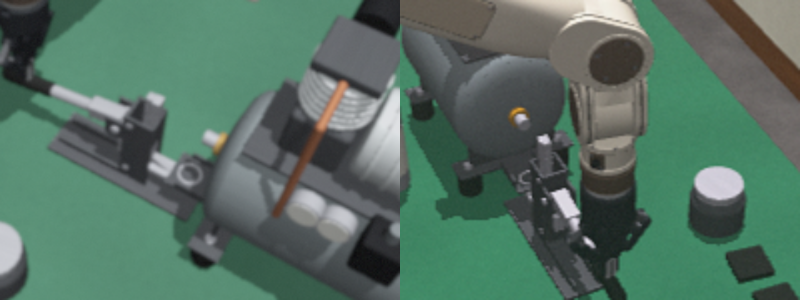

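View pics/wr_21.png

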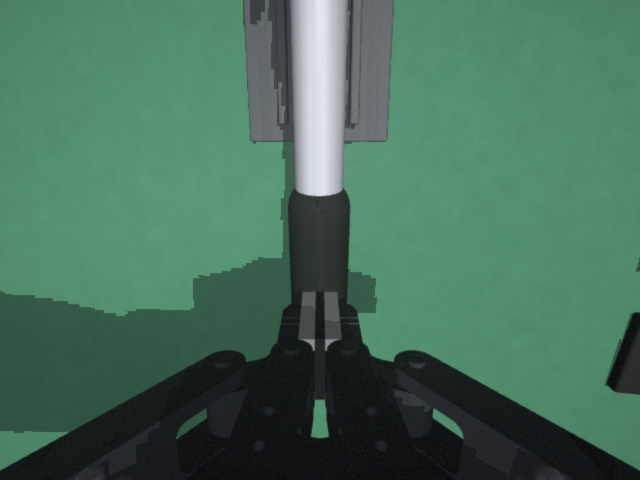

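The second stroke is on the stop with the rack at +26 mm, and the tab is beginning to lift. I'll let the handle up.

Call:
send_rows --increments '[[[0,0,-0.3,0,0,0],[0,0,-0.4,0,0,0],[0.07,0,-0.45,0,0,0],[0.23,0,-0.55,0,0,0],[0.24,0,-0.5,0,0,0],[0.24,0,-0.4,0,0,0],[0,0,-0.23,0,0,0],[0,0,0,0,0,0]]]'

```text
clock: 28.8
eef_pos: [0.5175, -0.059, 0.207]
tool_rot: [0.695, 0.719, 0.0, 0.0]
ft_force: [0.0, 0.9, 0.3]
grip_width: 0.0002
```

```bash
python3 -c "
from hs import *
hs('22')
from h import *
f='wr_22'; w=cloud(f); g=load(f)[0].astype(int); v,u=np.mgrid[:480,:640]
m=(w[:,:,2]>.12)&(g.max(2)<70)&(u>290)&(u<345)&(v>200)&(v<285)
p=w[m]; print('grip ly',np.median((p[:,:2]-org)@n))
cv2.imwrite('pics/z22.png',np.hstack([cv2.resize(cv2.imread('pics/si_22.png')[150:300,220:420],(400,300)),cv2.resize(cv2.imread('pics/wr_22.png'),(400,300))]))
"
```

```text
28.8 [ 0.5175 -0.059   0.207 ] [0.05 0.94 0.28]
wr_22 [(-0.11, np.float64(0.1673)), (-0.13, np.float64(0.1813)), (-0.145, np.float64(0.1957)), (-0.16, np.float64(0.206)), (-0.175, np.float64(0.2147)), (-0.19, None)] rack None
sc_22 [(-0.11, np.float64(0.1675)), (-0.13, np.float64(0.1831)), (-0.145, np.float64(0.1966)), (-0.16, np.float64(0.2073)), (-0.175, np.float64(0.2179)), (-0.19, np.float64(0.229))] rack 0.1891
si_22 [(-0.11, None), (-0.13, None), (-0.145, None), (-0.16, None), (-0.175, None), (-0.19, None)] rack 0.1889
grip ly 0.00010867369274937766
```

View pics/z22.png

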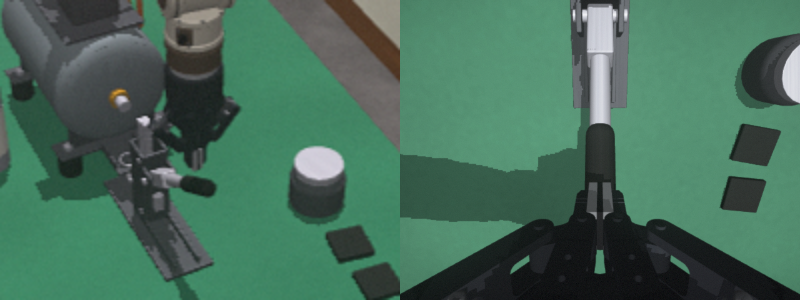

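The rack rests at +24 mm, so two teeth are held, and the handle is back up and centred. Third stroke.

Call:
send_rows --increments '[[[0,0,0.26,0,0,0],[-0.24,0,0.4,0,0,0],[-0.24,0,0.4,0,0,0],[-0.12,0,0.35,0,0,0],[-0.11,0,0.35,0,0,0],[-0.04,0,0.25,0,0,0],[-0.01,0,0.25,0,0,0],[0,0,0.2,0,0,0]]]'

```text
clock: 29.95
eef_pos: [0.5193, -0.0979, 0.0846]
tool_rot: [0.695, 0.719, -0.0, 0.002]
ft_force: [-1.3, -2.9, 9.9]
grip_width: -0.0002
```

Call:
send_rows --increments '[[[0,0,0.15,0,0,0],[0,0,0.12,0,0,0],[0,0,0.08,0,0,0],[0,0,0,0,0,0],[0,0,0,0,0,0]]]'

```text
clock: 30.58
eef_pos: [0.5195, -0.0977, 0.0692]
tool_rot: [0.695, 0.719, 0.001, 0.002]
ft_force: [-4.8, -0.7, 19.1]
grip_width: 0.0
```

```bash
python3 -c "
from hs import *
hs('23')
cv2.imwrite('pics/z23.png',np.hstack([cv2.resize(cv2.imread('pics/sc_23.png')[190:370,280:520],(400,300)),cv2.resize(cv2.imread('pics/si_23.png')[140:290,220:420],(400,300))]))
"
```

```text
30.575 [ 0.5195 -0.0977  0.0692] [-4.76 -0.7  19.1 ]
wr_23 [(-0.11, np.float64(0.1108)), (-0.13, np.float64(0.1079)), (-0.145, np.float64(0.1058)), (-0.16, np.float64(0.1037)), (-0.175, np.float64(0.1046)), (-0.19, np.float64(0.1026))] rack None
sc_23 [(-0.11, np.float64(0.1113)), (-0.13, np.float64(0.1088)), (-0.145, np.float64(0.107)), (-0.16, np.float64(0.105)), (-0.175, np.float64(0.1055)), (-0.19, np.float64(0.1062))] rack 0.2032
si_23 [(-0.11, None), (-0.13, None), (-0.145, np.float64(0.1075)), (-0.16, None), (-0.175, None), (-0.19, None)] rack 0.2021
```

View pics/z23.png

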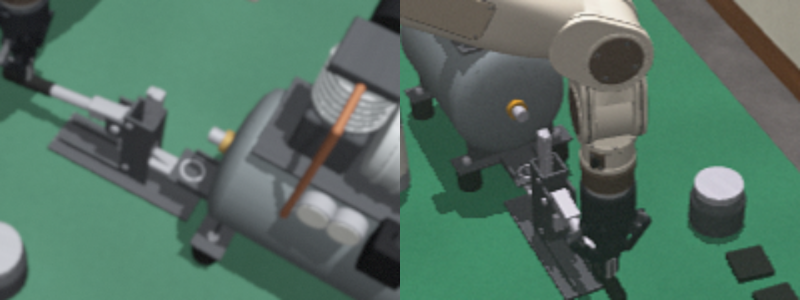

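Rack at +38 mm, handle at -8°. I'll press slightly firmer, then check the lift from the heights of the tab and foot lugs.

Call:
send_rows --increments '[[[0,0,0.03,0,0,0],[0,0,0,0,0,0],[0,0,0,0,0,0]]]'

```text
clock: 31.1
eef_pos: [0.5196, -0.0977, 0.0687]
tool_rot: [0.695, 0.719, 0.001, 0.002]
ft_force: [-5.9, -1.7, 25.3]
grip_width: -0.0004
```

```bash
python3 -c "
from hs import *
hs('24')
T=np.array([.5094,.1770]); cd=np.array([-.0344,.9994]); cn=np.array([cd[1],-cd[0]])
for f in ('scene0','sc_24','side0','si_24'):
    w=cloud(f); p=w[:,:,:2]-T; cx=p@cd-.185; cy=-(p@cn)   # compressor frame (y left of x)
    for nm,a,b in (('tab',-.185,0),('lug -78',-.125,-.085),('lug +78',-.125,.085)):
        m=(abs(cx-a)<.02)&(abs(cy-b)<.016)&(w[:,:,2]>.035)&(w[:,:,2]<.085); q=w[:,:,2][m]
        print(f,nm,len(q),np.percentile(q,[25,50,75]).round(4) if len(q) else '')
for f in ('scene0','sc_24'):
    g=load(f)[0]
    for nm,u,v,r in (('pads/tin',245,330,60),):
        print(f,g[v-40:v+40,u-50:u+50].mean())
a=load('scene0')[0].astype(int);b=load('sc_24')[0].astype(int); dd=abs(a-b).max(2)[290:380,190:310]; print('pads+tin changed px',(dd>40).sum())
a=load('side0')[0].astype(int);b=load('si_24')[0].astype(int); dd=abs(a-b).max(2); print('side tin/pads',(dd[215:305,360:430]>40).sum(),'can',(dd[180:235,197:221]>40).sum())
for f in('scene0','sc_24','side0','si_24'):
    w=cloud(f);g=load(f)[0].astype(int); p=w[:,:,:2]-T; cx=p@cd-.185
    m=(w[:,:,2]>.2)&(w[:,:,2]<.45)&(cx>-.2)&(cx<.2)&(abs(p@cn)<.15); print(f,w[m].mean(0).round(4))
cv2.imwrite('pics/z24.png',np.hstack([cv2.resize(cv2.imread('pics/sc_24.png')[280:400,370:530],(400,300)),cv2.resize(cv2.imread('pics/si_24.png')[180:270,215:335],(400,300))]))
"
```

```text
31.1 [ 0.5196 -0.0977  0.0687] [-5.93 -1.68 25.29]
wr_24 [(-0.11, np.float64(0.1107)), (-0.13, np.float64(0.1078)), (-0.145, np.float64(0.1055)), (-0.16, np.float64(0.1035)), (-0.175, np.float64(0.1044)), (-0.19, np.float64(0.1023))] rack None
sc_24 [(-0.11, np.float64(0.1109)), (-0.13, np.float64(0.1081)), (-0.145, np.float64(0.1056)), (-0.16, np.float64(0.1046)), (-0.175, np.float64(0.1083)), (-0.19, np.float64(0.1032))] rack 0.2035
si_24 [(-0.11, None), (-0.13, None), (-0.145, np.float64(0.107)), (-0.16, None), (-0.175, None), (-0.19, None)] rack 0.2026
scene0 tab 200 [0.0466 0.0482 0.0495]
scene0 lug -78 198 [0.0462 0.0478 0.0507]
scene0 lug +78 0 
sc_24 tab 196 [0.0708 0.072  0.0732]
sc_24 lug -78 198 [0.064  0.0662 0.0685]
sc_24 lug +78 0 
side0 tab 81 [0.0442 0.0469 0.0489]
side0 lug -78 71 [0.0441 0.0468 0.0493]
side0 lug +78 99 [0.0453 0.0481 0.0527]
si_24 tab 44 [0.066  0.07   0.0715]
si_24 lug -78 94 [0.052  0.0636 0.0678]
si_24 lug +78 128 [0.0458 0.0612 0.0674]
scene0 111.64870833333333
sc_24 114.54358333333333
pads+tin changed px 0
side tin/pads 0 can 153
scene0 [0.5372 0.3765 0.315 ]
sc_24 [0.5375 0.3943 0.3198]
side0 [0.4904 0.3245 0.3015]
si_24 [0.4866 0.3274 0.296 ]
```

View pics/z24.png

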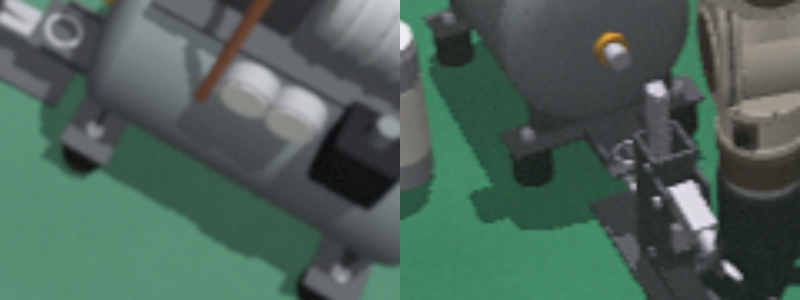

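The tab is up 24 mm and the lugs about 18 mm. The can region changed pixels, most likely from the arm's shadow or occlusion, so I'll check that before handing in.

```bash
python3 -c "
from hs import *
for f in('side0','si_24'):
    g=load(f)[0].astype(int); w=cloud(f); s=g[175:205,190:228]; m=(s.min(2)>165); v,u=np.where(m); print(f,u.mean()+190,v.mean()+175,len(u), np.nanmedian(w[188:194,204:214].reshape(-1,3),0).round(3))
im=np.hstack([cv2.resize(cv2.imread('pics/%s.png'%f)[165:245,180:250],(350,400)) for f in('side0','si_24')]); cv2.imwrite('pics/z25.png',im)
print(get_obs()['ft_force'],get_obs()['clock'])
"
```

```text
side0 208.32222222222222 190.83333333333334 180 [0.315 0.329 0.169]
si_24 208.27322404371586 190.8306010928962 183 [0.316 0.329 0.169]
[-7.09879876 -1.23163252 24.59215297] 31.25
```

View pics/z25.png

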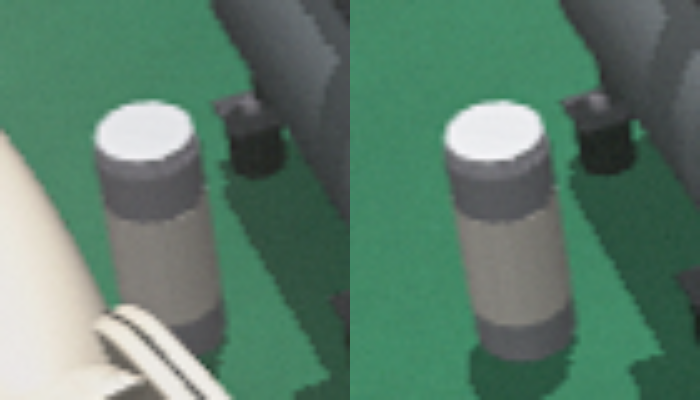

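The can has not moved; the arm had been covering it in the first picture. The far foot hasn't shifted noticeably either. Handing in.

```bash
python3 -c "
from workcell import *
print(job_done())"
```

```text
the job is handed in; nothing more can be done
None
```

The jack is set under the tab, the tab-end feet are lifted about 18 mm, and the job was handed in at about 31 s with the handle held down. That clearance is above the 10 mm pads and under the 30 mm limit.

- **Placing:** The saddle ended at (0.5091, 0.1771) and the ring mark at (0.5094, 0.1770). The base was kept about 5 mm up on the way in under the tab.
- **Pumping:** I made three full strokes with closed fingertips. The toe read about 11 and 24 mm with the handle let up, and about 38 mm at the bottom of the last stroke.
- **Final checks:** The handle is on its stop at about 8° below level, pressed with about 25 N. The tab rose 24 mm and the lug of foot_a 18 mm. The foot_b lug shows only in the side view and its reading scatters (roughly 13 to 18 mm). The pads, tin and can had not moved.

**What went wrong or disagreed:**
- **Jam on the first carry:** I carried the jack too low and its toe caught the bench, pushing back with 55 N at the wrist. That was away from the compressor. I lifted it, levelled it, set it down and regrasped. If the gripper's body took that load, it would be over the 40 N limit.
- **Fingertip offset:** The fingertips measured about 30 mm behind the reported TCP, not 8 mm ahead as the text says. So the housing was gripped nearer its top than I intended.
- **Sideways force:** About 6 N of sideways force on the handle remained at the end.

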